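Load the board dryer and start it

ROBOT

A 6-joint arm with a two-finger parallel gripper is mounted at the origin on the work surface. World frame = base frame: x ahead of the robot, y to its left, z up, the work surface at z = 0. Lengths are in mm, angles in rad, forces in N, time in s.
With the tool pointing down it reaches from about 275 to 825 mm from the base axis. Payload 4.9 kg.
Tool frame: the origin (TCP) lies between the finger pads; the fingertips stand 22 mm ahead of it and the grasp point (between the pads) lies 3 mm ahead of it; z points along the fingers, y is the line along which they close (so a half turn about z gives the same grasp; the last joint's range is limited). The gripper opens to 85 mm and grips with 20 to 120 N. Pads are 22 mm wide; open, the fingers measure 114 mm over their backs; the gripper's body (76 mm by 85 mm) begins 54 mm behind the grasp point. The pads swing forward as they close: fully open they stand 13 mm farther back than shut.
Start: joints at [-1.37, 0.326, -0.193, 1.052, 0, 1.437], TCP at [180.731, -519.475, 253.281] pointing down, gripper open.
Joint ranges: [-2.65, 2.65], [-0.97, 1.79], [-1.3, 1.35], [-1.93, 2.1], [-1.47, 1.37], [-3.14, 3.14]. Speed limits (rad/s): [2.57, 2.57, 3.14, 3.14, 3.14, 3.14].

INTERFACE

Orientations are given as a unit quaternion [w, x, y, z].
In Python, from workcell import env gives the robot as it stands.
- The arm moves only by the tool apply_moves, never from a script. Its arguments are lists of equal length, an entry for each row: "slide": the shift along the tool's x, y, z in cm, a list of three; "dr": the turn, a rotation vector about the tool's x, y, z in degrees, a list of three. A call has 1 to 20 rows; each row shifts and turns the commanded pose from where the row before left it, along the tool's axes as they then stand; what a row does not reach is not made up. A row lasts 1/12 s, in which the tool goes at most 41.7 mm and 7.16 degrees, less where a joint would pass 70% of its speed; a pose out of reach is approached as far as the arm can. A call is refused whole if a number of a shift passes 4.17 or a number of a turn 7.16, either way. A call with a gripper value outside its range is refused whole. "claw" is the finger opening in cm, from 0 to 8.54, set as the call begins (left out, the last holds). The fingers move at their own pace and stop on an object; the grip force is fixed at half the most. Time passes only in rows, so rows that do not move let the fingers close. It gives the time, the measured TCP pose, the force, the opening and the grip force at its end, in the units of the state.
- env.get_obs(): the state, without advancing time (a new reading comes with each control period).
- env.get_image(name): name is "side" or "top" or "wrist"; returns a dict with "pixels" (400x640x3 uint8, blue, green, red), "z_map" (400x640 float32, mm along the optical axis (not along the pixel's ray), 0 where there is no reading), "fx", "fy", "cx", "cy" (pixels), "origin" and "attitude" of the camera in the world. Camera axes: x right, y up, looking along -z (the intrinsics and any distortion apply to the point x, -y, -z); pixel columns grow to the right and rows downward; lengths in mm; the calibration is good to about 2 mm. The wrist camera is an equidistant fisheye: a pixel r from the principal point sees the ray r / f radians off the axis. A picture is of the moment at which its call begins.
- env.sign_off(): hands the job in; it is judged then, once.
The state is a dict: "t": time; "joints": joint angles; "dq": joint speeds; "tau": joint torques, N m; "position": TCP position; "tool_rot": TCP orientation; "contact_force": force on the tool from outside, world axes, zero at the start; "ft_torque": the same for the moment, N m; "gripper_width": finger opening in mm; "finger_force": force on a finger pad.
Only numpy, scipy, OpenCV 4.12 (cv2) and the standard library are available. Lean on these libraries where they do the work, as an engineer would, in place of code of your own. Each camera call takes 0.05 s, during which the arm holds its last target. There are 200 camera calls.

TASK

Dry the washed chopping boards: take every board out of the draining stand and stand it on edge in a slot of the loose drying rack, one board to a slot and right down on the slot's floor, then push the loaded rack fully home into the dryer's corner, flush against the blower housing and the control housing. Then start the dryer by pressing four keys one at a time, in this order: power (the big round key), the board programme (the right-hand square key), time (the narrow bar) and start (the wide bar); press no other key. If anything gets moved meanwhile put it right, so that in the end every board stands in its slot and the rack is home, and leave the other things on the counter alone.

Things in the scene. Friction and masses are not known exactly. Their poses are not given: they have to be found in the camera images.
- board1: White plastic chopping board, 150 x 12 x 110 mm (x length, y thickness, z height), 190 g; all boards are alike. Origin: middle of its lower long edge face; z runs up to the upper edge. It starts in the draining stand, leaning 20 deg, upper edge to the stand's +y. Absent boards read None all through (so does a board while held).
- board2: White plastic chopping board, 150 x 12 x 110 mm (x length, y thickness, z height), 190 g; all boards are alike. Origin: middle of its lower long edge face; z runs up to the upper edge. It starts in the draining stand, leaning 20 deg, upper edge to the stand's +y. Absent boards read None all through (so does a board while held).
- board3: White plastic chopping board, 150 x 12 x 110 mm (x length, y thickness, z height), 190 g; all boards are alike. Origin: middle of its lower long edge face; z runs up to the upper edge. It starts in the draining stand, leaning 20 deg, upper edge to the stand's +y. Absent boards read None all through (so does a board while held).
- board4: White plastic chopping board, 150 x 12 x 110 mm (x length, y thickness, z height), 190 g; all boards are alike. Origin: middle of its lower long edge face; z runs up to the upper edge. It starts in the draining stand, leaning 20 deg, upper edge to the stand's +y. Absent boards read None all through (so does a board while held).
- drainer: Fixed steel stand on the left, base 185 x 290 x 14 mm, origin on the counter. Boards lie along its x, 66 mm apart: lower edges at y -108, -42, 24, 90. Each foot has a 12 mm high rib on its -y side; its +y face leans on a wire hoop touching it 62 mm up from the foot (wire legs at x -66, +66). Lift boards out along their slope.
- rack: Loose rack, 0.65 to 1 kg: grey base 208 (x) x 256 (y) x 22 mm, origin centre of underside. On it four slots along x, centres at x 14, y -100, -40, 20, 80; floor z 22: a home board has its origin there (+-4 in x). A slot is two wire hoops 110 long, tops at z 75, 15 mm apart at the floor, 20 at the top. Low end wires (z 41) leave 158 mm for a board.
- rack_corner (a point): Lower far right corner of the rack's base (rack frame x 104, y -128, z 0 mm); at the dryer's origin when the rack is home. The base sticks out some 40 mm past the boards at the front (-x) and left (+y): push it there, low on the edge of the base; it glides easily (friction about 0.3).
- dryer: Fixed steel dryer, an L seen from above. Origin: on the counter in the L's inner corner; x away from the robot, y left. Blower housing: its near face (louvres) is x = 0, from y -130 to +300 mm, 95 deep, 108 high. Control housing: its left face is y = 0; 130 wide, 200 mm towards the robot, top at 70, with six grey keys in three rows of two.
- key_power (a joint): Key travel in m: 0 up, 0.005 fully down; springs back; about 2 N to start it and 5 N fully down. It counts as pressed beyond 0.0035.
- key_power_top (a point): Centre of the top of the key, 9 mm above the panel (79 mm above the counter); the key is round, 26 mm across: the biggest round key; far row, left-hand column (dryer frame x -75, y -43 mm).
- key_boards (a joint): Key travel in m: 0 up, 0.005 fully down; springs back; about 2 N to start it and 5 N fully down. It counts as pressed beyond 0.0035.
- key_boards_top (a point): Centre of the top of the key, 9 mm above the panel (79 mm above the counter); the key is square, 21 mm; middle row, right-hand column (x -120, y -89 mm): the board programme.
- key_time (a joint): Key travel in m: 0 up, 0.005 fully down; springs back; about 2 N to start it and 5 N fully down. It counts as pressed beyond 0.0035.
- key_time_top (a point): Centre of the top of the key, 9 mm above the panel (79 mm above the counter); the key is narrow bar 12 mm wide and 26 mm long, pointing away from the robot; near row, left-hand column (x -165, y -43 mm).
- key_start (a joint): Key travel in m: 0 up, 0.005 fully down; springs back; about 2 N to start it and 5 N fully down. It counts as pressed beyond 0.0035.
- key_start_top (a point): Centre of the top of the key, 9 mm above the panel (79 mm above the counter); the key is wide bar, 34 mm wide and 18 mm deep, lying crosswise; near row, right-hand column (x -165, y -89 mm).
- key_lamp (a joint): Key travel in m: 0 up, 0.005 fully down; springs back; about 2 N to start it and 5 N fully down. It counts as pressed beyond 0.0035. The key is round, 16 mm across; far row, right-hand column (x -75, y -89 mm). Not wanted in this job; its top is 79 mm above the counter.
- key_cups (a joint): Key travel in m: 0 up, 0.005 fully down; springs back; about 2 N to start it and 5 N fully down. It counts as pressed beyond 0.0035. The key is square, 21 mm; middle row, left-hand column (x -120, y -43 mm): the cup programme, not wanted in this job; its top is 79 mm above the counter.
- sample_pan: Bystander, to be left alone: steel pan 120 x 90 x 55 mm, near the far edge. Origin: its underside.
- sample_box: Bystander, to be left alone: clear sample box with white lid 116 x 86 x 54 mm, near left. Origin: its underside.
- beaker: Bystander, to be left alone: steel beaker 72 mm across, 85 mm high, near left. Origin: its underside.
- sanitiser: Bystander, to be left alone: white bottle 60 mm across, 150 mm high, left. Origin: its underside.
- tape_roll: Bystander, to be left alone: roll of paper tape 60 mm across, 24 mm high, near right. Origin: its underside.
- glove_box: Bystander, to be left alone: cardboard glove box 120 x 230 x 70 mm, right. Origin: its underside.

How it is judged (in metres and radians):
On the way, in this order (a step that is already met when the one before it is completed fails the run):
1. every board stands in a rack slot and the rack is home in the dryer's corner (x of board1 in the frame of rack between 0.002 and 0.026 m and z of board1 in the frame of rack between 0.016 and 0.028 m and (y of board1 in the frame of rack between -0.109 and -0.091 m or y of board1 in the frame of rack between -0.049 and -0.031 m or y of board1 in the frame of rack between 0.011 and 0.029 m or y of board1 in the frame of rack between 0.071 and 0.089 m) and angle between each of board1, board2, board3, board4's own z axis and vertical below 0.2 rad and x of board2 in the frame of rack between 0.002 and 0.026 m and z of board2 in the frame of rack between 0.016 and 0.028 m and (y of board2 in the frame of rack between -0.109 and -0.091 m or y of board2 in the frame of rack between -0.049 and -0.031 m or y of board2 in the frame of rack between 0.011 and 0.029 m or y of board2 in the frame of rack between 0.071 and 0.089 m) and x of board3 in the frame of rack between 0.002 and 0.026 m and z of board3 in the frame of rack between 0.016 and 0.028 m and (y of board3 in the frame of rack between -0.109 and -0.091 m or y of board3 in the frame of rack between -0.049 and -0.031 m or y of board3 in the frame of rack between 0.011 and 0.029 m or y of board3 in the frame of rack between 0.071 and 0.089 m) and x of board4 in the frame of rack between 0.002 and 0.026 m and z of board4 in the frame of rack between 0.016 and 0.028 m and (y of board4 in the frame of rack between -0.109 and -0.091 m or y of board4 in the frame of rack between -0.049 and -0.031 m or y of board4 in the frame of rack between 0.011 and 0.029 m or y of board4 in the frame of rack between 0.071 and 0.089 m) and x of rack_corner in the frame of dryer above -0.005 m and y of rack_corner in the frame of dryer below 0.005 m and angle between the x axis of rack and the x axis of dryer, either way round below 0.025 rad and angle between rack's own z axis and vertical below 0.05 rad), for 0.2 s.
2. the power key is pressed (value of joint key_power above 0.0035 m), for 0.05 s.
3. the board programme key is pressed (value of joint key_boards above 0.0035 m), for 0.05 s.
4. the time key is pressed (value of joint key_time above 0.0035 m), for 0.05 s.
5. the start key is pressed (value of joint key_start above 0.0035 m), for 0.05 s.
At the end, for the whole second after the job is handed in: Each board is in a slot (origin within 12 mm along, 9 mm across and 6 mm in height of a slot floor's centre, within 0.2 rad of upright); the rack is home (corner within 5 mm of both housings, square within 0.025 rad, level); all keys are up; boards and rack are at rest (all of step 1 and linear speed of each of board1, board2, board3, board4, rack below 0.02 m/s and value of joint each of key_power, key_boards, key_time, key_start, key_lamp, key_cups below 0.001 m); the robot touches nothing.
It fails at once if a key that is not part of the sequence is pressed (lamp or cup programme) (value of joint any of key_lamp, key_cups above 0.0035 m).
It fails at once if two keys are pressed at once (value of joint each of key_power, key_boards above 0.0025 m or value of joint each of key_power, key_time above 0.0025 m or value of joint each of key_power, key_start above 0.0025 m or value of joint each of key_power, key_lamp above 0.0025 m or value of joint each of key_power, key_cups above 0.0025 m or value of joint each of key_boards, key_time above 0.0025 m or value of joint each of key_boards, key_start above 0.0025 m or value of joint each of key_boards, key_lamp above 0.0025 m or value of joint each of key_boards, key_cups above 0.0025 m or value of joint each of key_time, key_start above 0.0025 m or value of joint each of key_time, key_lamp above 0.0025 m or value of joint each of key_time, key_cups above 0.0025 m or value of joint each of key_start, key_lamp above 0.0025 m or value of joint each of key_start, key_cups above 0.0025 m or value of joint each of key_lamp, key_cups above 0.0025 m).
It fails at once if a bystander is moved more than 4 cm (distance of any of sample_pan, sample_box, beaker, sanitiser, tape_roll, glove_box from where it was at the start of the episode above 0.04 m).
Of board1, board2, board3, board4 only 3 to 4 are there at a start; the rules pass over those that are not, and their reading is None.
At some moment in a run one of rack may be knocked a few centimetres aside while the robot is not near it.
It also fails if it takes over 210 s, if anything falls off the work surface, if the arm or the gripper's body presses on something with over 40 N, if the wrist force passes 120 N, or if a joint passes its speed limit or range.

## Working session

There is one attempt and no reset: what is moved stays moved. The work goes in short steps, Python scripts to look and compute and a tool call to move; the robot and the scene stay as the last step left them, time stands still between calls to the robot, and variables do not carry over. Pictures are saved under pics/ and viewed, at most 14 in all, crops included, and the job is handed in when it is done.

Besides the shell and the picture viewer there is one more tool, called after "Emit:" in YAML: its name, and indented under it one key for each argument. apply_moves: Moves the arm, as the interface text tells. Its arguments: {"type":"object","properties":{"slide":{"type":"array"},"dr":{"type":"array"},"claw":{"type":"number"}},"required":["slide","dr"]}

```bash
ls; mkdir -p pics
cat > h.py <<'E'
import numpy as np, cv2
from scipy.spatial.transform import Rotation as R
from workcell import env
def Q(q): return R.from_quat([q[1],q[2],q[3],q[0]])
def cloud(im):
    z=im['z_map']; v,u=np.mgrid[0:400,0:640]
    p=np.stack([(u-im['cx'])/im['fx']*z,-(v-im['cy'])/im['fy']*z,-z],-1)
    w=Q(im['attitude']).apply(p.reshape(-1,3)).reshape(400,640,3)+np.array(im['origin'])
    w[z==0]=np.nan
    return w
E
python3 - <<'E'
from h import *
o=env.get_obs(); print(o)
for n in ['top','side']:
    im=env.get_image(n); cv2.imwrite(f'pics/{n}0.png',im['pixels']); print(n,im['origin'],im['attitude'],im['fx'],im['cx'],im['cy'])
    np.save(f'{n}0.npy',cloud(im))
E
```

```text
pics
{'t': 0.0, 'joints': array([-1.37024995e+00,  3.26957166e-01, -1.93589473e-01,  1.05198033e+00,
        3.31540679e-05,  1.43660287e+00]), 'dq': array([-1.68589721e-03,  1.26864417e-03,  2.11320441e-03, -3.37365057e-04,
        5.32071377e-04, -9.89536789e-05]), 'tau': array([ 1.64012879e-03, -4.43402839e+01,  2.62436843e+01,  1.55397272e-02,
        7.35865555e-07, -8.83981954e-06]), 'position': array([ 180.60277717, -518.93219525,  252.49243611]), 'tool_rot': array([-8.65393019e-04,  9.86025954e-01,  1.66589523e-01, -1.21350609e-05]), 'contact_force': array([ 0.18924091,  0.35232044, -0.72014707]), 'ft_torque': array([-0.04299762, -0.00064879, -0.04203629]), 'finger_force': 0.0, 'gripper_width': 85.62833588745639}
top [ 383.19699358   -2.84747302 1279.16424179] [ 0.70705663  0.0521504  -0.04117527 -0.70402831] 367.9266845684138 313.3376444922018 196.9347975412574
side [ -62.92841661  984.22378348 1041.003703  ] [-0.2393974  -0.11868174  0.40189459  0.87583347] 477.7417563871259 318.05360561164855 201.30698186242654
```

View pics/top0.png

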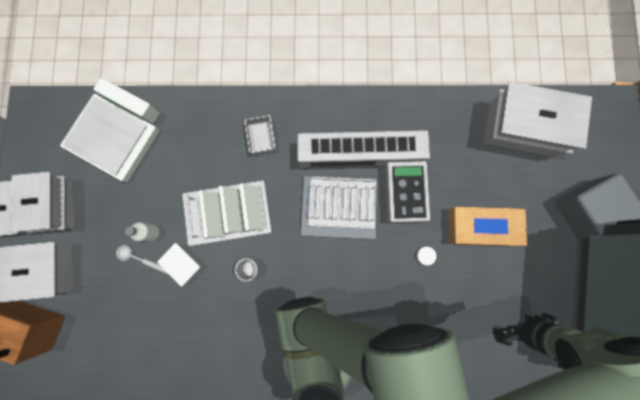

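View pics/side0.png

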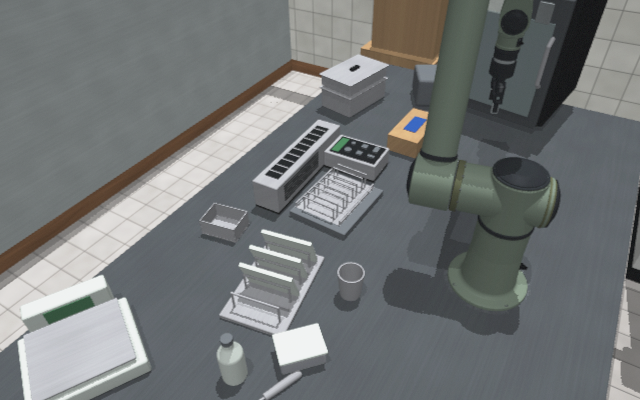

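Run:
```python
from h import *
w=np.load('top0.npy')
def rect(name,u0,u1,v0,v1,zl,zh):
    m=np.zeros((400,640),bool); m[v0:v1,u0:u1]=1
    with np.errstate(invalid='ignore'): m&=(w[...,2]>zl)&(w[...,2]<zh)
    m=cv2.morphologyEx(m.astype('u1'),cv2.MORPH_OPEN,np.ones((2,2))) >0
    p=w[m]; r=cv2.minAreaRect(p[:,:2].astype('f4')); print(name,len(p),'z',np.percentile(p[:,2],[5,50,95]).round(1),'c',np.round(r[0],1),'size',np.round(r[1],1),'ang',round(r[2],2))
rect('table',240,300,260,300,-20,20)
rect('drainer',175,280,170,255,7,21)
rect('rack',295,385,165,245,14,30)
rect('blower',290,440,120,175,98,120)
rect('control',380,440,155,230,60,80)
rect('boards',180,280,170,255,95,140)
# board top edges
m=np.zeros((400,640),bool); m[170:255,175:280]=1
m&=(w[...,2]>100)
n,l,s,c=cv2.connectedComponentsWithStats(m.astype('u1'))
for i in range(1,n):
    if s[i,4]>15:
        p=w[l==i]; r=cv2.minAreaRect(p[:,:2].astype('f4')); print(s[i],np.round(r[0],1),np.round(r[1],1),r[2],p[:,2].max())
im=cv2.imread('pics/top0.png')
cv2.imwrite('pics/top0c.png',cv2.resize(im[160:255,170:440],None,fx=2.9,fy=2.9,interpolation=cv2.INTER_CUBIC))
```

```text
table 2212 z [nan nan nan] c [265.2 163.3] size [ 86.1 221.7] ang 12.69
drainer 1447 z [nan nan nan] c [496.9 317.5] size [179.7 288.9] ang 9.85
rack 3736 z [nan nan nan] c [512.  -76.2] size [254.2 203.7] ang 86.87
blower 3710 z [nan nan nan] c [ 725.3 -167.3] size [ 90.1 459.4] ang 5.55
control 2327 z [nan nan nan] c [ 573.8 -311.7] size [213.5 150.9] ang 2.21
boards 1040 z [nan nan nan] c [493.2 311.3] size [146.9 181.3] ang 10.16
[240 183  12  47 298] [508.5 233.2] [149.4  18.9] 9.682470321655273 125.92163124045442
[219 186  13  46 309] [500.7 298.8] [148.4  19. ] 9.402774810791016 124.7993019870919
[199 190  12  47 327] [485.5 363.5] [149.5  21. ] 9.236536026000977 123.90637025442311
```

View pics/top0c.png

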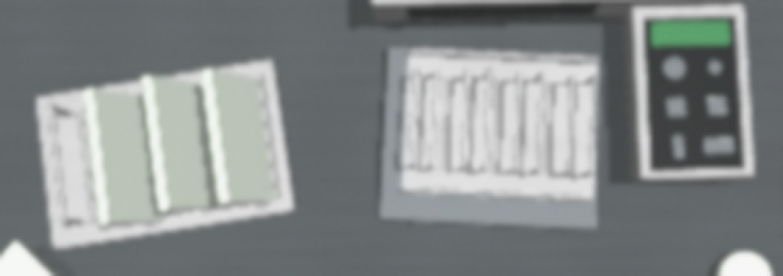

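```bash
cat >> h.py <<'E'
def rect(w,name,u0,u1,v0,v1,zl,zh):
    m=np.zeros((400,640),bool); m[v0:v1,u0:u1]=1
    with np.errstate(invalid='ignore'): m&=(w[...,2]>zl)&(w[...,2]<zh)
    n,l,s,c=cv2.connectedComponentsWithStats(m.astype('u1'),connectivity=4)
    i=1+np.argmax(s[1:,4]); p=w[l==i]
    r=cv2.minAreaRect(p[:,:2].astype('f4')); print(name,len(p),'z',np.percentile(p[:,2],[5,50,95]).round(1),'c',np.round(r[0],1),'size',np.round(r[1],1),'ang',round(r[2],2)); return p
def line(pts):
    vx,vy,x0,y0=cv2.fitLine(pts.astype('f4'),cv2.DIST_HUBER,0,.01,.01).ravel(); return np.array([x0,y0]),np.array([vx,vy])
E
python3 - <<'E'
from h import *
for n in ['top']:
    w=np.load(n+'0.npy')
    rect(w,'table',100,300,260,300,-20,20)
    rect(w,'drainer',175,280,170,255,8,40)
    p=rect(w,'rack',295,385,165,245,15,32)
    b=rect(w,'blower',290,440,120,175,98,120)
    c=rect(w,'control',380,440,155,230,60,80)
    # blower near edge: min x per y-bin ; control left edge: max y per x-bin
    def ext(p,ax,sgn,lo,hi,st=8):
        out=[]
        for a in np.arange(lo,hi,st):
            q=p[(p[:,1-ax]>a)&(p[:,1-ax]<a+st)]
            if len(q): out.append(q[np.argmax(sgn*q[:,ax]),:2])
        return np.array(out)
    for nm,a in [('blow near',ext(b,0,-1,-270,90)),('ctl left',ext(c,1,1,490,630)),('ctl right',ext(c,1,-1,490,660)),
      ('rack near',ext(p,0,-1,-190,40)),('rack left',ext(p,1,1,425,600)),('rack far',ext(p,0,1,-190,40)),('rack right',ext(p,1,-1,425,600))]:
        o,v=line(a); print(nm,o.round(1),'dir',round(np.degrees(np.arctan2(v[1],v[0])),2))
E
```

```text
table 6896 z [-5.5 -1.2  3.4] c [267.2 410. ] size [132.7 690.7] ang 0.42
drainer 1909 z [ 9.2 13.9 36.2] c [497.9 319. ] size [184.8 290. ] ang 9.38
rack 3752 z [17.2 21.2 25.3] c [518.6 -71.1] size [255.8 208.1] ang 87.54
blower 3725 z [103.  107.5 111.9] c [ 709.9 -146.8] size [ 98.8 429.5] ang 1.36
control 2354 z [65.4 70.1 76.9] c [ 567.7 -286.9] size [201.5 157. ] ang 1.64
blow near [661.1 -55.9] dir -88.62
ctl left [ 564.8 -234.5] dir 1.5
ctl right [ 579.2 -362.2] dir 1.52
rack near [415.7 -74.5] dir 87.46
rack left [513.1  55.8] dir -2.34
rack far [615.1 -76.5] dir 85.03
rack right [ 514.6 -196.8] dir -2.37
```

Run:
```python
from h import *
w=np.load('top0.npy')
a=np.radians(9.38); c=np.array([497.9,319])
p=w[165:260,170:285].reshape(-1,3); p=p[~np.isnan(p).any(1)]
x=(p[:,0]-c[0])*np.cos(a)+(p[:,1]-c[1])*np.sin(a); y=-(p[:,0]-c[0])*np.sin(a)+(p[:,1]-c[1])*np.cos(a)
m=(abs(x)<60)
for zl in range(20,130,10):
    k=m&(p[:,2]>zl)&(p[:,2]<zl+10)
    h,e=np.histogram(y[k],bins=np.arange(-145,146,5)); print(zl,[(int(e[i]),int(h[i])) for i in range(len(h)) if h[i]>15])
k=p[:,2]>95
for lo in (-95,-30,35):
    q=k&(y>lo-15)&(y<lo+55); print(lo,np.percentile(x[q],[0,2,98,100]).round(1),np.percentile(y[q&(p[:,2]>112)],[2,50,98]).round(1),np.percentile(p[q,2],[98]))
```

```text
20 [(-130, 40), (-125, 41), (-60, 40), (-55, 16), (10, 19)]
30 [(-120, 43), (-55, 48), (10, 40), (15, 25)]
40 [(-120, 19), (-115, 34), (-50, 46), (15, 51)]
50 [(-115, 36), (-110, 17), (-50, 27), (-45, 32), (15, 20), (20, 46)]
60 [(-110, 48), (-45, 45), (-40, 18), (20, 33), (25, 33)]
70 [(-105, 44), (-40, 46), (25, 49), (105, 50)]
80 [(-105, 25), (-100, 32), (-40, 27), (-35, 42), (30, 53)]
90 [(-100, 48), (-35, 42), (-30, 29), (30, 31), (35, 43)]
100 [(-95, 52), (-30, 53), (35, 52), (40, 28)]
110 [(-95, 20), (-90, 53), (-85, 37), (-80, 36), (-25, 61), (-20, 40), (-15, 41), (40, 60), (45, 41), (50, 45)]
120 [(-90, 18), (-20, 17), (45, 17)]
-95 [-78.2 -75.7  67.7  71.2] [-90.5 -84.2 -77.4] [123.49445233]
-30 [-74.8 -71.5  71.1  73.6] [-25.2 -19.  -11.3] [122.2946832]
35 [-80.  -77.7  65.5  69.7] [40.9 46.6 55.3] [121.93451516]
```

Emit:
apply_moves:
  slide:
    - [4.1, 0, 0]
    - [4.1, 0, 0]
    - [4.1, 0, 0]
    - [4.1, 0, 0]
    - [4.1, 0, 0]
    - [4.1, 0, 0]
    - [4.1, 0, 0]
    - [4.1, 0, 0]
    - [4.1, 0, 0]
    - [4.1, 0, 0]
    - [4.1, 0, 0]
    - [4.1, 0, 0]
    - [4.1, 0, 0]
    - [4.1, 0, 0]
    - [4.1, 0, 0]
    - [4.1, 0, 0]
  dr:
    - [0, 0, -4.28]
    - [0, 0, -4.28]
    - [0, 0, -4.28]
    - [0, 0, -4.28]
    - [0, 0, -4.28]
    - [0, 0, -4.28]
    - [0, 0, -4.28]
    - [0, 0, -4.28]
    - [0, 0, -4.28]
    - [0, 0, -4.28]
    - [0, 0, -4.28]
    - [0, 0, -4.28]
    - [0, 0, -4.28]
    - [0, 0, -4.28]
    - [0, 0, -4.28]
    - [0, 0, -4.28]
  claw: 4

```text
t: 1.43
position: [567.5, -35.5, 252.8]
tool_rot: [-0.0, 0.72, 0.694, -0.0]
contact_force: [1.4, -0.4, -1.3]
gripper_width: 39.9
finger_force: 0.0
```

Run:
```python
from h import *
im=env.get_image('wrist'); cv2.imwrite('pics/w1.png',im['pixels']); print(im['origin'],im['attitude'],im['fx'],im['cx'],im['cy'],env.get_obs()['position'],Q(im['attitude']).as_matrix().round(2))
w=np.load('side0.npy')
a=np.radians(9.38); c=np.array([497.9,319])
p=w.reshape(-1,3); p=p[~np.isnan(p).any(1)]
x=(p[:,0]-c[0])*np.cos(a)+(p[:,1]-c[1])*np.sin(a); y=-(p[:,0]-c[0])*np.sin(a)+(p[:,1]-c[1])*np.cos(a)
m=(abs(x)<120)&(abs(y)<180)
k=m&(p[:,2]>6)&(p[:,2]<40); 
r=cv2.minAreaRect(np.stack([x,y],1)[k].astype('f4')); print(r)
for zl in range(60,130,10):
    k=m&(p[:,2]>zl)&(p[:,2]<zl+10)
    h,e=np.histogram(y[k],bins=np.arange(-145,146,5)); print(zl,[(int(e[i]),int(h[i])) for i in range(len(h)) if h[i]>15])
k=m&(p[:,2]>95)
for lo in (-95,-30,35):
    q=k&(y>lo-15)&(y<lo+45); print(lo,np.percentile(x[q],[0,2,98,100]).round(1),np.percentile(p[q,2],[98]))
```

```text
[572.34136027  47.53555786 373.44075078] [ 0.98636296 -0.16349839  0.00344227 -0.01856173] 309.70691628693146 318.9577693242247 196.17438703724187 [567.32328209 -28.0022725  252.81659702] [[ 1.    0.04  0.01]
 [-0.04  0.95  0.32]
 [-0.   -0.32  0.95]]
((-11.295150756835938, 7.9364776611328125), (306.59771728515625, 199.0377655029297), 89.49210357666016)
60 [(-90, 17), (110, 16)]
70 [(-95, 40), (-90, 78), (-85, 20), (-30, 23), (-25, 88), (-20, 44), (40, 85), (45, 63), (105, 34), (110, 77)]
80 [(-90, 58), (-25, 47), (-20, 19), (40, 31), (45, 32)]
90 [(-85, 68), (-20, 66), (45, 54)]
100 [(-85, 27), (-80, 46), (-15, 68), (50, 57)]
110 [(-85, 42), (-80, 100), (-75, 18), (-20, 39), (-15, 98), (-10, 38), (45, 39), (50, 94), (55, 71)]
120 [(-85, 48), (-80, 28), (-20, 43), (-15, 28), (45, 43), (50, 31)]
-95 [-83.5 -81.   63.9  67.4] [123.05186236]
-30 [-80.2 -78.2  66.6  69.3] [122.83352267]
35 [-84.8 -83.3  61.4  64.1] [123.02375206]
```

```bash
cat >> h.py <<'E'
def wcloud(im):
    z=im['z_map']; v,u=np.mgrid[0:400,0:640]
    a=(u-im['cx'])/im['fx']; b=(v-im['cy'])/im['fy']; t=np.hypot(a,b)+1e-9
    k=np.tan(np.minimum(t,1.4))/t*z
    p=np.stack([a*k,-b*k,-z],-1)
    w=Q(im['attitude']).apply(p.reshape(-1,3)).reshape(400,640,3)+np.array(im['origin'])
    w[(z==0)|(t>1.3)]=np.nan
    return w
def heightmap(w,x0,x1,y0,y1,s=2,zmax=200):
    # world-aligned ortho picture: up=+x left=+y, s px/mm
    H=int((x1-x0)*s);W=int((y1-y0)*s); g=np.zeros((H,W),'f4')
    p=w.reshape(-1,3); p=p[~np.isnan(p).any(1)]
    i=((x1-p[:,0])*s).astype(int); j=((y1-p[:,1])*s).astype(int)
    m=(i>=0)&(i<H)&(j>=0)&(j<W); np.maximum.at(g,(i[m],j[m]),p[m,2]); return g
E
python3 - <<'E'
from h import *
im=env.get_image('wrist'); cv2.imwrite('pics/w1.png',im['pixels']); w=wcloud(im); np.save('w1.npy',w)
print(im['origin'],env.get_obs()['position'],np.isnan(w[...,0]).mean())
p=rect(w,'rack',0,640,0,400,14,32)
p=rect(w,'hoops',0,640,0,400,68,85)
E
```

```text
[571.37226681  54.28333743 373.99892717] [566.98582983 -31.68575725 252.82384819] 0.00398828125
rack 23739 z [21.1 22.6 23.9] c [518.9 -69.4] size [256.1 208.5] ang 87.37
hoops 1441 z [68.7 70.9 72.5] c [ 563.4 -250.1] size [126.8  34.9] ang 1.3
```

View pics/w1.png

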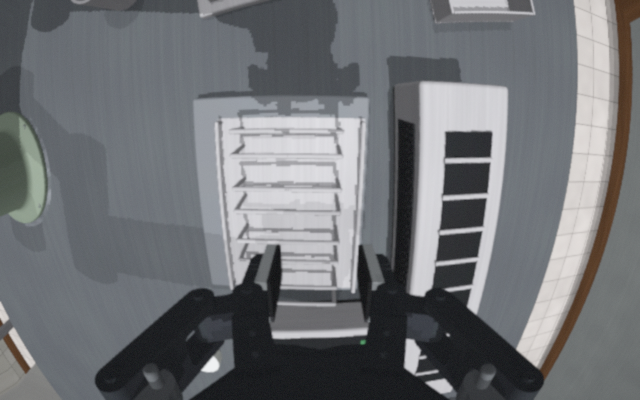

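Run:
```python
from h import *
w=np.load('w1.npy'); p=w.reshape(-1,3); p=p[~np.isnan(p).any(1)]
a=np.radians(-2.63); c=np.array([518.9,-69.4])
d=p[:,:2]-c; x=d[:,0]*np.cos(a)+d[:,1]*np.sin(a); y=-d[:,0]*np.sin(a)+d[:,1]*np.cos(a)
k=(p[:,2]>62)&(p[:,2]<80)&(abs(x)<104)&(abs(y)<128)
h,e=np.histogram(y[k],bins=np.arange(-128,128,2)); print([(int(e[i])+1,int(h[i])) for i in range(len(h)) if h[i]>5])
for lo in (-120,-60,0,60):
    q=k&(y>lo)&(y<lo+45); 
    if q.sum()>5: print(lo,np.percentile(x[q],[1,99]),p[q,2].max())
k=(p[:,2]>30)&(p[:,2]<50)&(abs(x)<104)&(abs(y)<128)
h,e=np.histogram(x[k],bins=np.arange(-104,104,4)); print([(int(e[i])+2,int(h[i])) for i in range(len(h))if h[i]>40])
# blower
k=(p[:,2]>95)&(p[:,2]<120)&(p[:,0]>630)
r=cv2.minAreaRect(p[k][:,:2].astype('f4')); print(r)
for y0 in range(-200,60,40):
    q=k&(abs(p[:,1]-y0)<5)
    if q.sum()>5: print(y0,p[q,0].min().round(1))
k=(p[:,2]>64)&(p[:,2]<73)&(p[:,1]<-215)&(p[:,1]>-400)&(p[:,0]<650)
for x0 in range(460,640,20):
    q=k&(abs(p[:,0]-x0)<5)
    if q.sum()>5: print(x0,p[q,1].max().round(1))
```

```text
[(-115, 7), (-113, 57), (-111, 144), (-109, 19), (-89, 43), (-87, 110), (-85, 92), (-55, 31), (-53, 101), (-51, 191), (-49, 35), (-29, 99), (-27, 225), (-25, 177), (5, 47), (7, 189), (9, 269), (11, 27), (29, 16), (31, 156), (33, 240), (35, 148), (65, 108), (67, 225), (69, 244), (71, 12), (89, 34), (91, 186), (93, 253), (95, 113)]
-120 [ 2.04691005 70.54340079] 76.32142532717683
-60 [-42.15683132  71.06952046] 76.09602211606489
0 [-41.91969629  69.79717127] 76.80813908927246
60 [-41.29797448  69.37247863] 76.53922333503357
[(-70, 180), (-66, 505), (-42, 60), (-38, 85), (66, 72), (70, 94), (94, 531), (98, 203)]
((710.6983032226562, -142.66864013671875), (95.7633056640625, 426.8323059082031), 1.4573436975479126)
-160 716.7
-120 662.6
-80 661.2
-40 660.7
0 659.6
40 658.5
500 -233.5
520 -232.6
540 -231.5
560 -231.9
580 -231.1
600 -230.9
620 -230.2
```

Emit:
apply_moves:
  slide:
    - [4.1, 0, 0]
    - [4.1, 0, 0]
    - [4.1, 0, 0]
    - [4.1, 0, 0]
    - [4.1, 0, 0]
    - [4.1, 0, 0]
    - [4.1, 0, 0]
    - [0, 0, 0]
    - [0, 0, 0]
    - [0, 0, 0]
    - [0, 0, 0]
    - [0, 0, 0]
    - [0, 0, 0]
    - [0, 0, 0]
    - [0, 0, 0]
    - [0, 0, 0]
    - [0, 0, 0]
    - [0, 0, 0]
  dr:
    - [0, 0, -4.28]
    - [0, 0, -4.28]
    - [0, 0, -4.28]
    - [0, 0, -4.28]
    - [0, 0, -4.28]
    - [0, 0, -4.28]
    - [0, 0, -4.28]
    - [0, 0, -7]
    - [0, 0, -7]
    - [0, 0, -7]
    - [0, 0, -7]
    - [0, 0, -7]
    - [0, 0, -7]
    - [0, 0, -7]
    - [0, 0, -7]
    - [0, 0, -7]
    - [0, 0, -7]
    - [0, 0, -2]

```text
t: 3.03
position: [515.4, 240.9, 252.8]
tool_rot: [-0.0, -0.086, 0.996, -0.0]
contact_force: [0.3, 0.1, 0.8]
gripper_width: 39.7
finger_force: 0.0
```

Run:
```python
from h import *
im=env.get_image('wrist'); w=wcloud(im); np.save('w2.npy',w)
o=env.get_obs();print(o['position'],o['tool_rot'],o['joints'])
r=rect(w,'drainer',0,640,0,400,9,17)
p=w.reshape(-1,3); p=p[~np.isnan(p).any(1)]
a=np.radians(9.38); c=np.array([497.9,319])
d=p[:,:2]-c; x=d[:,0]*np.cos(a)+d[:,1]*np.sin(a); y=-d[:,0]*np.sin(a)+d[:,1]*np.cos(a)
m=(abs(x)<100)&(abs(y)<150)
for zl in (70,90,105,115,118,121):
    k=m&(p[:,2]>zl)&(p[:,2]<zl+3)
    h,e=np.histogram(y[k],bins=np.arange(-145,146,3)); print(zl,[(int(e[i]),int(h[i])) for i in range(len(h)) if h[i]>15])
for lo in (-95,-30,35):
    q=m&(p[:,2]>113)&(y>lo-15)&(y<lo+45); 
    if q.sum()<9: continue
    r=cv2.minAreaRect(p[q][:,:2].astype('f4'));print(lo,r,np.percentile(x[q],[0,1,99,100]).round(1),np.percentile(y[q],[1,99]).round(1),np.percentile(p[q,2],[98]))
```

```text
[515.40979303 240.8806622  252.86148306] [-4.25781551e-04 -8.48984423e-02  9.96389495e-01 -2.19824108e-04] [ 3.07583192e-01  3.62170083e-01 -1.41373345e-01  1.06818051e+00
 -2.40820586e-04  1.37581759e-01]
drainer 5793 z [12.5 14.  15.3] c [497.8 320.8] size [185.3 290.3] ang 9.4
70 [(-106, 156), (-40, 231), (26, 262), (29, 21), (104, 62), (107, 134)]
90 [(-100, 77), (-97, 95), (-34, 99), (-31, 145), (32, 148), (35, 167)]
105 [(-94, 156), (-91, 62), (-28, 207), (-25, 98), (38, 213), (41, 127)]
115 [(-91, 52), (-88, 110), (-79, 204), (-76, 108), (-25, 124), (-22, 200), (-13, 156), (-10, 60), (41, 120), (44, 243), (53, 96), (56, 39)]
118 [(-88, 323), (-85, 466), (-82, 561), (-79, 342), (-76, 20), (-22, 411), (-19, 393), (-16, 453), (-13, 298), (44, 439), (47, 310), (50, 338), (53, 220)]
121 [(-88, 53), (-85, 143), (-22, 53), (-19, 88), (44, 63), (47, 81)]
-95 ((508.7957763671875, 239.1580047607422), (59.314674377441406, 144.4007110595703), 82.2856216430664) [-76.7 -67.6  55.9  71.8] [-109.1  -51. ] [330.79261041]
-30 ((502.3250427246094, 292.28082275390625), (148.59388732910156, 35.89537811279297), 9.753276824951172) [-74.3 -68.4  61.1  74.2] [-43.9 -10.4] [332.79498712]
35 ((485.59722900390625, 366.93914794921875), (149.63638305664062, 15.913812637329102), 9.374003410339355) [-79.1 -77.6  68.1  70.5] [42.3 56.2] [121.52767074]
```

```bash
cat >> h.py <<'E'
def frame(yaw,tilt):
    # tool z down tilted 'tilt' about tool x, tool x at yaw+180
    return R.from_euler('z',yaw+180,degrees=True)*R.from_euler('x',180,degrees=True)*R.from_euler('x',tilt,degrees=True)
def go(name,pos,Rt):
    o=env.get_obs(); Rc=Q(o['tool_rot']); d=np.array(pos)-o['position']
    print(name,'rotvec',np.degrees((Rc.inv()*Rt).as_rotvec()).round(2),'shift cur cm',(Rc.inv().apply(d)/10).round(2),'shift tgt cm',(Rt.inv().apply(d)/10).round(2),'f',o['contact_force'].round(1),'w',round(o['gripper_width'],1))
D=np.array([497.9,319]); DY=9.4
def dtop(x,y,up,z=119.5):
    Rt=frame(DY,20); u=-Rt.as_matrix()[:,2]
    c=R.from_euler('z',DY,degrees=True).apply([x,y,0]); return np.array([D[0],D[1],z])+c+up*u, Rt
def slot(rc,ryaw,i,z,dx=0,dy=0):
    c=R.from_euler('z',ryaw,degrees=True).apply([14+dx,(-100,-40,20,80)[i]+dy,z]); return np.array([rc[0],rc[1],0])+c
E
python3 - <<'E'
from h import *
for x,y in ((-2.5,-81.7),(0,-16.3),(-4.3,49.6)):
    go('pre',*dtop(x,y,60)); print(dtop(x,y,-15)[0].round(1))
E
```

```text
pre rotvec [1.998e+01 1.000e-02 3.500e-01] shift cur cm [0.68 1.88 7.7 ] shift tgt cm [0.7  4.39 6.59] f [-0.1 -0.6  0.1] w 40.4
[509.6 232.9 105.4]
pre rotvec [1.998e+01 1.000e-02 3.500e-01] shift cur cm [0.39 8.42 7.7 ] shift tgt cm [ 0.45 10.54  4.36] f [-0.1 -0.6  0.1] w 40.4
[501.4 297.9 105.4]
pre rotvec [1.998e+01 1.000e-02 3.500e-01] shift cur cm [ 0.79 15.01  7.69] shift tgt cm [ 0.88 16.73  2.1 ] f [-0.1 -0.6  0.1] w 40.4
[486.4 362.2 105.4]
```

Emit:
apply_moves:
  slide:
    - [0, 0, 0]
    - [0, 0, 0]
    - [0, 0, 0]
    - [0.35, 2.2, 0]
    - [0.35, 2.19, 0]
    - [0, 0, 3.3]
    - [0, 0, 3.29]
    - [0, 0, 0]
    - [0, 0, 0]
    - [0, 0, 0]
    - [0, 0, 0]
  dr:
    - [6.66, 0, 0]
    - [6.66, 0, 0]
    - [6.66, 0, 0.35]
    - [0, 0, 0]
    - [0, 0, 0]
    - [0, 0, 0]
    - [0, 0, 0]
    - [0, 0, 0]
    - [0, 0, 0]
    - [0, 0, 0]
    - [0, 0, 0]

```text
t: 4.0
position: [506.9, 259.6, 178.4]
tool_rot: [0.016, -0.079, 0.982, -0.172]
contact_force: [-0.0, 0.2, 0.1]
gripper_width: 40.0
finger_force: 0.0
```

Run:
```python
from h import *
im=env.get_image('wrist'); cv2.imwrite('pics/w3.png',im['pixels']); w=wcloud(im)
go('grasp',*dtop(-2.5,-81.7,-15))
p=w.reshape(-1,3); p=p[~np.isnan(p).any(1)]
a=np.radians(DY); d=p[:,:2]-D; x=d[:,0]*np.cos(a)+d[:,1]*np.sin(a); y=-d[:,0]*np.sin(a)+d[:,1]*np.cos(a)
m=(abs(x)<100)&(abs(y)<150)
for zl in (105,118):
    k=m&(p[:,2]>zl)&(p[:,2]<zl+3)
    h,e=np.histogram(y[k],bins=np.arange(-145,146,3)); print(zl,[(int(e[i]),int(h[i])) for i in range(len(h)) if h[i]>15])
for lo in (-95,-30,35):
    q=m&(p[:,2]>105)&(p[:,2]<124)&(y>lo-5)&(y<lo+30); print(lo,np.percentile(x[q],[0,1,99,100]).round(1))
```

```text
grasp rotvec [ 0.09  0.23 -0.23] shift cur cm [ 0.2  -0.04  7.78] shift tgt cm [ 0.17 -0.03  7.78] f [ 0.5 -0.1  1.5] w 40.0
105 [(-28, 208), (-25, 68), (38, 445), (41, 184)]
118 [(-88, 312), (-85, 796), (-82, 1004), (-79, 699), (-76, 37), (-22, 566), (-19, 727), (-16, 877), (-13, 582), (-10, 20), (44, 832), (47, 676), (50, 784), (53, 490)]
-95 [-77.6 -76.5  68.8  71.6]
-30 [-74.9 -73.9  39.9  44.6]
35 [-79.6 -78.3  63.   69. ]
```

View pics/w3.png

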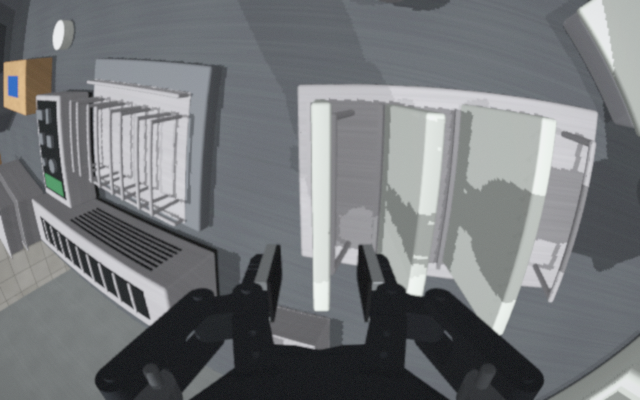

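Emit:
apply_moves:
  slide:
    - [0.2, -0.04, 1.9]
    - [0, 0, 2]
    - [0, 0, 2]
    - [0, 0, 1.85]
    - [0, 0, 0]
    - [0, 0, 0]
    - [0, 0, 0]
  dr:
    - [0, 0, 0]
    - [0, 0, 0]
    - [0, 0, 0]
    - [0, 0, 0]
    - [0, 0, 0]
    - [0, 0, 0]
    - [0, 0, 0]

```text
t: 4.63
position: [509.2, 233.0, 105.3]
tool_rot: [0.016, -0.079, 0.982, -0.172]
contact_force: [0.1, 0.1, -0.2]
gripper_width: 39.9
finger_force: 0.0
```

Emit:
apply_moves:
  slide:
    - [0, 0, 0]
    - [0, 0, 0]
    - [0, 0, 0]
    - [0, 0, 0]
    - [0, 0, 0]
    - [0, 0, 0]
    - [0, 0, 0]
    - [0, 0, 0]
  dr:
    - [0, 0, 0]
    - [0, 0, 0]
    - [0, 0, 0]
    - [0, 0, 0]
    - [0, 0, 0]
    - [0, 0, 0]
    - [0, 0, 0]
    - [0, 0, 0]
  claw: 0

```text
t: 5.3
position: [508.8, 233.3, 104.7]
tool_rot: [0.016, -0.08, 0.982, -0.172]
contact_force: [-1.0, 3.4, 5.7]
gripper_width: 11.3
finger_force: 59.3
```

Run:
```python
from h import *
go('grasp',*dtop(-3,-81.7,-15)); o=env.get_obs(); print(o['position'],o['finger_force'])
```

```text
grasp rotvec [ 0.11  0.19 -0.14] shift cur cm [-0.02 -0.07 -0.05] shift tgt cm [-0.02 -0.07 -0.05] f [-1.   3.4  5.7] w 11.3
[508.84028468 233.27936854 104.73226347] 59.304437041282654
```

Emit:
apply_moves:
  slide:
    - [0, 0, -2]
    - [0, 0, -4]
    - [0, 0, -4]
    - [0, 0, -2.3]
    - [0, 0, 0]
    - [0, 0, 0]
    - [0, 0, 0]
    - [0, 0, 0]
    - [0, 0, 0]
  dr:
    - [0, 0, 0]
    - [0, 0, 0]
    - [0, 0, 0]
    - [0, 0, 0]
    - [-6.7, 0, 0]
    - [-6.7, 0, 0]
    - [-6.7, 0, 0]
    - [0, 0, 6]
    - [0, 0, 6]

```text
t: 6.05
position: [501.1, 271.7, 219.3]
tool_rot: [0.001, 0.028, 1.0, 0.001]
contact_force: [0.5, -0.6, -1.6]
gripper_width: 11.6
finger_force: 59.7
```

Emit:
apply_moves:
  slide:
    - [-0.2, -2, 0]
    - [-0.4, -4, 0]
    - [-0.4, -4, 0]
    - [-0.4, -4, 0]
    - [-0.4, -4, 0]
    - [-0.4, -4, 0]
    - [-0.4, -4, 0]
    - [-0.4, -4, 0]
    - [-0.4, -4, 0]
    - [-0.4, -4, 0]
    - [-0.4, -4, 0]
    - [-0.4, -2, 1.5]
    - [0, 0, 0]
    - [0, 0, 0]
    - [0, 0, 0]
    - [0, 0, 0]
    - [0, 0, 0]
  dr:
    - [0, 0, 0]
    - [0, 0, 0]
    - [0, 0, 0]
    - [0, 0, 0]
    - [0, 0, 0]
    - [0, 0, 0]
    - [0, 0, 0]
    - [0, 0, 0]
    - [0, 0, 0]
    - [0, 0, 0]
    - [0, 0, 0]
    - [0, 0, 0]
    - [0, 0, 0]
    - [0, 0, 0]
    - [0, 0, 0]
    - [0, 0, 0]
    - [0, 0, 0]

```text
t: 7.47
position: [526.3, -166.9, 203.6]
tool_rot: [0.001, 0.023, 1.0, 0.001]
contact_force: [0.2, 0.1, -1.3]
gripper_width: 11.4
finger_force: 59.7
```

```bash
cat >> h.py <<'E'
def rackpose(wc,box=None,vis=False):
    # base rect from cloud
    m=(wc[...,2]>16)&(wc[...,2]<28)
    if box: m&=(wc[...,0]>box[0])&(wc[...,0]<box[1])&(wc[...,1]>box[2])&(wc[...,1]<box[3])
    n,l,s,c=cv2.connectedComponentsWithStats(m.astype('u1'),connectivity=8)
    i=1+np.argmax(s[1:,4]); r=cv2.minAreaRect(wc[l==i][:,:2].astype('f4')); return r
E
python3 - <<'E'
from h import *
im=env.get_image('wrist'); cv2.imwrite('pics/w4.png',im['pixels']); w=wcloud(im); np.save('w4.npy',w)
go('slot',slot((518.9,-69.4),-2.63,0,117,0,.5),frame(-2.63,0)); print(env.get_obs()['position'])
t=cloud(env.get_image('top')); np.save('t1.npy',t)
print('top',rackpose(t,(380,660,-230,90)),'wrist',rackpose(w,(380,660,-230,90)))
E
```

```text
slot rotvec [0.13 0.1  0.02] shift cur cm [-0.19 -0.26  8.67] shift tgt cm [-0.2  -0.24  8.67] f [-0.4  0.4 -1.9] w 11.5
[ 526.42723296 -166.92026501  203.68037292]
top ((515.6270751953125, -55.47881317138672), (228.12612915039062, 205.5307159423828), 86.0261001586914) wrist ((518.0203857421875, -69.88165283203125), (256.5211181640625, 207.62623596191406), 87.47433471679688)
```

View pics/w4.png

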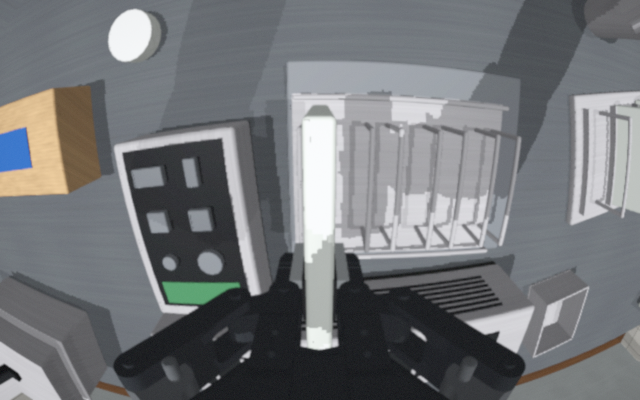

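```bash
cat >> h.py <<'E'
def held(w):
    o=env.get_obs(); Rc=Q(o['tool_rot']); p=w.reshape(-1,3); p=p[~np.isnan(p).any(1)]
    q=Rc.inv().apply(p-o['position'])
    m=(abs(q[:,1])<15)&(q[:,0]>30)&(q[:,0]<90)&(q[:,2]<80)&(q[:,2]>-40)
    q=q[m]; print('held n',len(q),'x end',np.percentile(q[:,0],[50,98,99.5,100]).round(1),'z top',np.percentile(q[:,2],[0,1,5]).round(1))
    for a in (30,45,60):
        k=(q[:,0]>a)&(q[:,0]<a+15)&(q[:,2]<-8); print(' y at x',a,np.percentile(q[k,1],[2,98]).round(1) if k.sum()>5 else None)
E
python3 - <<'E'
from h import *
held(np.load('w4.npy'))
E
```

```text
held n 4181 x end [55.1 74.6 74.7 74.7] z top [-17.8 -17.1 -16.7]
 y at x 30 [-5.5  5.7]
 y at x 45 [-5.8  5.8]
 y at x 60 [-5.6  5.7]
```

Emit:
apply_moves:
  slide:
    - [-0.2, -0.24, 0]
    - [0, 0, 1]
    - [0, 0, 1.5]
    - [0, 0, 1.5]
    - [0, 0, 1.5]
    - [0, 0, 1.5]
    - [0, 0, 1]
    - [0, 0, 0.2]
    - [0, 0, 0.2]
    - [0, 0, 0]
  dr:
    - [0, 0, 0]
    - [0, 0, 0]
    - [0, 0, 0]
    - [0, 0, 0]
    - [0, 0, 0]
    - [0, 0, 0]
    - [0, 0, 0]
    - [0, 0, 0]
    - [0, 0, 0]
    - [0, 0, 0]

```text
t: 8.4
position: [528.4, -170.4, 119.2]
tool_rot: [0.001, 0.024, 1.0, 0.001]
contact_force: [0.1, 0.2, -1.7]
gripper_width: 11.6
finger_force: 59.7
```

Emit:
apply_moves:
  slide:
    - [0, 0, 0.15]
    - [0, 0, 0.15]
    - [0, 0, 0]
  dr:
    - [0, 0, 0]
    - [0, 0, 0]
    - [0, 0, 0]

```text
t: 8.65
position: [528.5, -170.4, 116.6]
tool_rot: [0.001, 0.024, 1.0, 0.001]
contact_force: [0.9, 0.1, -1.2]
gripper_width: 11.3
finger_force: 59.7
```

Emit:
apply_moves:
  slide:
    - [0, 0, 0.1]
    - [0, 0, 0.1]
    - [0, 0, 0]
  dr:
    - [0, 0, 0]
    - [0, 0, 0]
    - [0, 0, 0]

```text
t: 8.9
position: [528.6, -170.5, 116.3]
tool_rot: [0.001, 0.024, 1.0, 0.001]
contact_force: [-4.8, 0.4, 13.0]
gripper_width: 11.3
finger_force: 61.8
```

Emit:
apply_moves:
  slide:
    - [0, 0, 0]
    - [0, 0, 0]
    - [0, 0, 0]
    - [0, 0, 0]
  dr:
    - [0, 0, 0]
    - [0, 0, 0]
    - [0, 0, 0]
    - [0, 0, 0]
  claw: 3.5

```text
t: 9.23
position: [528.4, -170.4, 114.3]
tool_rot: [0.001, 0.024, 1.0, 0.001]
contact_force: [-0.1, 0.8, 0.2]
gripper_width: 34.7
finger_force: 0.0
```

Emit:
apply_moves:
  slide:
    - [0, 0, -2]
    - [0, 0, -4]
    - [0, 0, -4]
    - [0, 0, 0]
    - [0, 0, 0]
    - [0, 0, 0]
  dr:
    - [0, 0, 0]
    - [0, 0, 0]
    - [0, 0, 0]
    - [0, 0, 0]
    - [0, 0, 0]
    - [0, 0, 0]

```text
t: 9.73
position: [528.0, -170.5, 214.0]
tool_rot: [0.001, 0.024, 1.0, 0.001]
contact_force: [-0.8, 0.2, -0.6]
gripper_width: 35.2
finger_force: 0.0
```

```bash
cat >> h.py <<'E'
def inrack(w,rc,ryaw):
    p=w.reshape(-1,3); p=p[~np.isnan(p).any(1)]; a=np.radians(ryaw); d=p[:,:2]-np.array(rc)
    x=d[:,0]*np.cos(a)+d[:,1]*np.sin(a); y=-d[:,0]*np.sin(a)+d[:,1]*np.cos(a)
    for c in (-100,-40,20,80):
        m=(abs(x)<104)&(abs(y-c)<22)&(p[:,2]>118)&(p[:,2]<160)
        if m.sum()>40: print('slot',c,m.sum(),'x',np.percentile(x[m],[.5,99.5]).round(1),'y',np.percentile(y[m],[2,98]).round(1),'ztop',np.percentile(p[m,2],[50,95]).round(1))
E
python3 - <<'E'
from h import *
im=env.get_image('wrist'); cv2.imwrite('pics/w5.png',im['pixels']); w=wcloud(im); np.save('w5.npy',w)
print(rackpose(w,(380,660,-230,90))); inrack(w,(518.9,-69.4),-2.63)
go('pre2',*dtop(-.5,-16.3,60)); print(env.get_obs()['position'],dtop(0,-16.3,60)[0])
E
```

```text
((518.57861328125, -69.93330383300781), (256.3818664550781, 208.2722625732422), 87.50843811035156)
slot -100 3233 x [-59.4  88.1] y [-105.3  -93.8] ztop [131.9 133. ]
pre2 rotvec [ 20.1   -2.11 -11.99] shift cur cm [ 5.4  49.12  3.88] shift tgt cm [ -5.02  47.48 -13.32] f [ 0.6 -0.3  0.2] w 34.8
[ 527.46637374 -170.22285434  213.15068312] [497.21056704 323.16452689 175.88155725]
```

Emit:
apply_moves:
  slide:
    - [0.43, 2.5, 0]
    - [0.43, 4, 0]
    - [0.43, 4, 0]
    - [0.43, 4, 0]
    - [0.43, 4, 0]
    - [0.43, 4, 0]
    - [0.43, 4, 0]
    - [0.43, 4, 0]
    - [0.43, 4, 0]
    - [0.43, 4, 0]
    - [0.43, 4, 0]
    - [0.43, 4, 0]
    - [0.43, 4, 0]
    - [0, 0, 0]
    - [0, 0, 0]
    - [0, 0, 0]
    - [0, 0, 0]
    - [0, 0, 0]
  dr:
    - [0, 0, 0]
    - [0, 0, 0]
    - [0, 0, 0]
    - [0, 0, 0]
    - [0, 0, 0]
    - [0, 0, 0]
    - [0, 0, 0]
    - [0, 0, 0]
    - [0, 0, 0]
    - [0, 0, 0]
    - [0, 0, 0]
    - [0, 0, 0]
    - [0, 0, 0]
    - [0, 0, -6]
    - [0, 0, -6]
    - [6.7, 0, 0]
    - [6.7, 0, 0]
    - [6.6, 0, 0]
  claw: 4

```text
t: 11.28
position: [496.1, 335.9, 214.7]
tool_rot: [0.015, -0.079, 0.981, -0.175]
contact_force: [-0.1, -0.4, -0.4]
gripper_width: 39.9
finger_force: 0.0
```

Emit:
apply_moves:
  slide:
    - [0, 0, 0]
    - [0, 0, 0]
    - [0, 0, 0]
    - [0, 0, 0]
    - [0, 0, 0]
  dr:
    - [0, 0, 0]
    - [0, 0, 0]
    - [0, 0, 0]
    - [0, 0, 0]
    - [0, 0, 0]

```text
t: 11.7
position: [496.6, 335.4, 215.8]
tool_rot: [0.015, -0.079, 0.982, -0.171]
contact_force: [0.4, -0.5, 0.0]
gripper_width: 39.9
finger_force: 0.0
```

```bash
cat >> h.py <<'E'
def drain(w):
    p=w.reshape(-1,3); p=p[~np.isnan(p).any(1)]
    a=np.radians(DY); d=p[:,:2]-D; x=d[:,0]*np.cos(a)+d[:,1]*np.sin(a); y=-d[:,0]*np.sin(a)+d[:,1]*np.cos(a)
    for c in (-82,-16,50):
        k=(abs(x)<100)&(abs(y-c)<15)&(p[:,2]>118)&(p[:,2]<124)
        if k.sum()>50: print('drain',c,k.sum(),'x',np.percentile(x[k],[.3,99.7]).round(1),'y',np.percentile(y[k],[3,50,97]).round(1))
E
python3 - <<'E'
from h import *
im=env.get_image('wrist'); w=wcloud(im); drain(w)
go('grasp',*dtop(-.2,-16.3,-15))
E
```

```text
drain -16 2286 x [-73.9  73.7] y [-20.2 -15.4 -10.3]
drain 50 2609 x [-78.8  63.2] y [45.2 50.  55.4]
grasp rotvec [ 0.18  0.07 -0.26] shift cur cm [ 0.18  0.18 11.69] shift tgt cm [ 0.16  0.22 11.69] f [ 0.1  0.4 -0.3] w 39.9
```

Emit:
apply_moves:
  slide:
    - [0.18, 0.24, 1.7]
    - [0, 0, 2.5]
    - [0, 0, 2.5]
    - [0, 0, 2.5]
    - [0, 0, 2.5]
    - [0, 0, 0]
    - [0, 0, 0]
  dr:
    - [0, 0, 0]
    - [0, 0, 0]
    - [0, 0, 0]
    - [0, 0, 0]
    - [0, 0, 0]
    - [0, 0, 0]
    - [0, 0, 0]

```text
t: 12.33
position: [500.2, 298.0, 104.4]
tool_rot: [0.014, -0.079, 0.982, -0.172]
contact_force: [0.8, -0.1, -0.1]
gripper_width: 40.0
finger_force: 0.0
```

Emit:
apply_moves:
  slide:
    - [0, 0, 0]
    - [0, 0, 0]
    - [0, 0, 0]
    - [0, 0, 0]
    - [0, 0, 0]
    - [0, 0, 0]
    - [0, 0, 0]
    - [0, 0, 0]
  dr:
    - [0, 0, 0]
    - [0, 0, 0]
    - [0, 0, 0]
    - [0, 0, 0]
    - [0, 0, 0]
    - [0, 0, 0]
    - [0, 0, 0]
    - [0, 0, 0]
  claw: 0

```text
t: 13.0
position: [501.8, 300.3, 106.4]
tool_rot: [0.017, -0.08, 0.982, -0.171]
contact_force: [0.6, 0.8, 6.8]
gripper_width: 11.3
finger_force: 60.0
```

Emit:
apply_moves:
  slide:
    - [0, 0, -2]
    - [0, 0, -4]
    - [0, 0, -4]
    - [0, 0, -2.3]
    - [0, 0, 0]
    - [0, 0, 0]
    - [0, 0, 0]
    - [0, 0, 0]
    - [0, 0, 0]
  dr:
    - [0, 0, 0]
    - [0, 0, 0]
    - [0, 0, 0]
    - [0, 0, 0]
    - [-6.7, 0, 0]
    - [-6.7, 0, 0]
    - [-6.7, 0, 0]
    - [0, 0, 6]
    - [0, 0, 6]

```text
t: 13.75
position: [493.8, 339.1, 221.0]
tool_rot: [0.001, 0.027, 1.0, 0.002]
contact_force: [1.1, 0.2, -2.1]
gripper_width: 11.2
finger_force: 59.8
```

Run:
```python
from h import *
go('slot1',slot((518.9,-69.6),-2.55,1,195,0,.5),frame(-2.55,0))
```

```text
slot1 rotvec [ 0.27  0.08 -0.57] shift cur cm [ -6.17 -44.62   2.39] shift tgt cm [ -5.73 -44.67   2.6 ] f [ 1.1  0.2 -2.1] w 11.2
```

Emit:
apply_moves:
  slide:
    - [-0.3, -2, 0]
    - [-0.5, -4, 0]
    - [-0.5, -4, 0]
    - [-0.5, -4, 0]
    - [-0.5, -4, 0]
    - [-0.5, -4, 0]
    - [-0.5, -4, 0]
    - [-0.5, -4, 0]
    - [-0.5, -4, 0]
    - [-0.5, -4, 0]
    - [-0.5, -4, 0]
    - [-0.7, -2.6, 2]
    - [0, 0, 0]
    - [0, 0, 0]
    - [0, 0, 0]
    - [0, 0, 0]
    - [0, 0, 0]
  dr:
    - [0, 0, 0]
    - [0, 0, 0]
    - [0, 0, 0]
    - [0, 0, 0]
    - [0, 0, 0]
    - [0, 0, 0]
    - [0, 0, 0]
    - [0, 0, 0]
    - [0, 0, 0]
    - [0, 0, 0]
    - [0, 0, 0]
    - [0, 0, 0]
    - [0, 0, 0]
    - [0, 0, 0]
    - [0, 0, 0]
    - [0, 0, 0]
    - [0, 0, 0]

```text
t: 15.17
position: [532.8, -106.5, 199.0]
tool_rot: [0.001, 0.023, 1.0, 0.002]
contact_force: [0.9, -0.3, -1.5]
gripper_width: 11.0
finger_force: 59.8
```

Run:
```python
from h import *
im=env.get_image('wrist'); w=wcloud(im); np.save('w6.npy',w); held(w)
print(rackpose(w,(380,660,-230,90))); inrack(w,(518.9,-69.4),-2.63)
go('slot1',slot((518.9,-69.6),-2.55,1,117,0,.5),frame(-2.55,0))
```

```text
held n 4120 x end [55.5 75.5 76.  76.1] z top [-16.1 -15.3 -14.9]
 y at x 30 [-5.6  5.6]
 y at x 45 [-6.   5.5]
 y at x 60 [-5.5  5.6]
((517.7191772460938, -69.95726013183594), (256.2548828125, 206.90707397460938), 87.3620834350586)
slot -100 3883 x [-59.7  72.1] y [-105.4  -93.8] ztop [131.6 132.9]
slot -40 65 x [-60.4 -59.5] y [-40.8 -31.9] ztop [142.5 159.1]
slot1 rotvec [ 0.23  0.1  -0.05] shift cur cm [ 0.17 -0.35  8.2 ] shift tgt cm [ 0.15 -0.32  8.2 ] f [-0.5  0.5 -1.8] w 11.0
```

Emit:
apply_moves:
  slide:
    - [0.05, -0.33, 0]
    - [0, 0, 1]
    - [0, 0, 1.5]
    - [0, 0, 1.5]
    - [0, 0, 1.5]
    - [0, 0, 1.5]
    - [0, 0, 0.7]
    - [0, 0, 0.2]
    - [0, 0, 0.1]
    - [0, 0, 0]
    - [0, 0, 0]
  dr:
    - [0, 0, 0]
    - [0, 0, 0]
    - [0, 0, 0]
    - [0, 0, 0]
    - [0, 0, 0]
    - [0, 0, 0]
    - [0, 0, 0]
    - [0, 0, 0]
    - [0, 0, 0]
    - [0, 0, 0]
    - [0, 0, 0]

```text
t: 16.13
position: [532.3, -110.8, 118.6]
tool_rot: [0.001, 0.024, 1.0, 0.002]
contact_force: [-0.6, -0.2, -1.9]
gripper_width: 11.1
finger_force: 59.7
```

Emit:
apply_moves:
  slide:
    - [0, 0, 0.1]
    - [0, 0, 0.1]
    - [0, 0, 0]
  dr:
    - [0, 0, 0]
    - [0, 0, 0]
    - [0, 0, 0]

```text
t: 16.38
position: [532.4, -110.9, 118.3]
tool_rot: [0.001, 0.024, 1.0, 0.002]
contact_force: [-4.8, 0.8, 11.0]
gripper_width: 11.1
finger_force: 62.0
```

Emit:
apply_moves:
  slide:
    - [0, 0, 0]
    - [0, 0, 0]
    - [0, 0, 0]
    - [0, 0, 0]
  dr:
    - [0, 0, 0]
    - [0, 0, 0]
    - [0, 0, 0]
    - [0, 0, 0]
  claw: 3.5

```text
t: 16.72
position: [532.1, -110.7, 116.4]
tool_rot: [0.001, 0.024, 1.0, 0.002]
contact_force: [0.3, 0.8, -0.6]
gripper_width: 35.3
finger_force: 0.0
```

Emit:
apply_moves:
  slide:
    - [0, 0, -2]
    - [0, 0, -4]
    - [0, 0, -4]
    - [0, 0, 0]
    - [0, 0, 0]
    - [0, 0, 0]
  dr:
    - [0, 0, 0]
    - [0, 0, 0]
    - [0, 0, 0]
    - [0, 0, 0]
    - [0, 0, 0]
    - [0, 0, 0]

```text
t: 17.22
position: [531.8, -111.1, 216.2]
tool_rot: [0.001, 0.024, 1.0, 0.002]
contact_force: [-0.2, -0.5, -0.6]
gripper_width: 35.2
finger_force: 0.0
```

Run:
```python
from h import *
im=env.get_image('wrist'); w=wcloud(im)
print(rackpose(w,(380,660,-230,90))); inrack(w,(518.9,-69.4),-2.63)
go('pre3',dtop(-4.6,50,100)[0],frame(-2.55,0))
```

```text
((518.2776489257812, -69.69825744628906), (257.4815673828125, 207.59278869628906), 87.16728210449219)
slot -100 3339 x [-59.6  76.5] y [-105.5  -93.7] ztop [131.7 132.9]
slot -40 3203 x [-59.6  87. ] y [-46.5 -35. ] ztop [131.9 133. ]
pre3 rotvec [ 0.26 -0.04 -0.16] shift cur cm [ 7.58 50.92  0.43] shift tgt cm [ 7.43 50.94  0.18] f [ 0.1 -0.5 -0.5] w 35.1
```

Emit:
apply_moves:
  slide:
    - [0.55, 3, 0]
    - [0.58, 4, 0]
    - [0.58, 4, 0]
    - [0.58, 4, 0]
    - [0.58, 4, 0]
    - [0.58, 4, 0]
    - [0.58, 4, 0]
    - [0.58, 4, 0]
    - [0.58, 4, 0]
    - [0.58, 4, 0]
    - [0.58, 4, 0]
    - [0.58, 4, 0]
    - [0.58, 3.9, 0]
    - [0, 0, 0]
    - [0, 0, 0]
    - [0, 0, 0]
    - [0, 0, 0]
    - [0, 0, 0]
  dr:
    - [0, 0, 0]
    - [0, 0, 0]
    - [0, 0, 0]
    - [0, 0, 0]
    - [0, 0, 0]
    - [0, 0, 0]
    - [0, 0, 0]
    - [0, 0, 0]
    - [0, 0, 0]
    - [0, 0, 0]
    - [0, 0, 0]
    - [0, 0, 0]
    - [0, 0, 0]
    - [0, 0, -6]
    - [0, 0, -6]
    - [6.7, 0, 0]
    - [6.7, 0, 0]
    - [6.7, 0, 0]
  claw: 4

```text
t: 18.77
position: [480.9, 400.2, 217.8]
tool_rot: [0.015, -0.079, 0.981, -0.175]
contact_force: [-0.4, -0.3, -1.5]
gripper_width: 40.1
finger_force: 0.0
```

Emit:
apply_moves:
  slide:
    - [0, 0, 0]
    - [0, 0, 0]
    - [0, 0, 0]
    - [0, 0, 0]
    - [0, 0, 0]
  dr:
    - [0, 0, 0]
    - [0, 0, 0]
    - [0, 0, 0]
    - [0, 0, 0]
    - [0, 0, 0]

```text
t: 19.18
position: [481.5, 399.8, 219.2]
tool_rot: [0.015, -0.079, 0.982, -0.171]
contact_force: [0.5, -0.5, 0.6]
gripper_width: 40.0
finger_force: 0.0
```

Run:
```python
from h import *
im=env.get_image('wrist'); w=wcloud(im); drain(w)
go('grasp',*dtop(-4.6,50,-15))
```

```text
drain 50 2289 x [-78.9  69. ] y [45.7 50.4 55.8]
grasp rotvec [ 0.2   0.09 -0.25] shift cur cm [ 0.19  0.32 12.  ] shift tgt cm [ 0.16  0.36 11.99] f [ 0.2 -1.2 -0.4] w 39.7
```

Emit:
apply_moves:
  slide:
    - [0.18, 0.36, 2]
    - [0, 0, 2.5]
    - [0, 0, 2.5]
    - [0, 0, 2.5]
    - [0, 0, 2.5]
    - [0, 0, 0]
    - [0, 0, 0]
  dr:
    - [0, 0, 0]
    - [0, 0, 0]
    - [0, 0, 0]
    - [0, 0, 0]
    - [0, 0, 0]
    - [0, 0, 0]
    - [0, 0, 0]

```text
t: 19.82
position: [485.1, 362.4, 104.4]
tool_rot: [0.014, -0.079, 0.982, -0.172]
contact_force: [-0.7, 0.2, 0.7]
gripper_width: 39.8
finger_force: 0.0
```

Emit:
apply_moves:
  slide:
    - [0, 0, 0]
    - [0, 0, 0]
    - [0, 0, 0]
    - [0, 0, 0]
    - [0, 0, 0]
    - [0, 0, 0]
    - [0, 0, 0]
    - [0, 0, 0]
  dr:
    - [0, 0, 0]
    - [0, 0, 0]
    - [0, 0, 0]
    - [0, 0, 0]
    - [0, 0, 0]
    - [0, 0, 0]
    - [0, 0, 0]
    - [0, 0, 0]
  claw: 0

```text
t: 20.48
position: [486.5, 364.9, 106.5]
tool_rot: [0.017, -0.08, 0.982, -0.171]
contact_force: [0.3, 0.3, 6.5]
gripper_width: 11.1
finger_force: 59.3
```

Emit:
apply_moves:
  slide:
    - [0, 0, -2]
    - [0, 0, -4]
    - [0, 0, -4]
    - [0, 0, -2.3]
    - [0, 0, 0]
    - [0, 0, 0]
    - [0, 0, 0]
    - [0, 0, 0]
    - [0, 0, 0]
  dr:
    - [0, 0, 0]
    - [0, 0, 0]
    - [0, 0, 0]
    - [0, 0, 0]
    - [-6.7, 0, 0]
    - [-6.7, 0, 0]
    - [-6.7, 0, 0]
    - [0, 0, 6]
    - [0, 0, 6]

```text
t: 21.23
position: [478.5, 403.5, 220.9]
tool_rot: [0.001, 0.027, 1.0, 0.002]
contact_force: [-0.5, -0.5, -3.1]
gripper_width: 11.5
finger_force: 59.7
```

Run:
```python
from h import *
go('slot2',slot((518.9,-69.6),-2.55,2,195,0,.5),frame(-2.55,0))
```

```text
slot2 rotvec [ 0.28  0.08 -0.57] shift cur cm [ -7.98 -44.97   2.38] shift tgt cm [ -7.54 -45.03   2.59] f [-0.5 -0.5 -3.1] w 11.5
```

Emit:
apply_moves:
  slide:
    - [-0.4, -2, 0]
    - [-0.66, -4, 0]
    - [-0.66, -4, 0]
    - [-0.66, -4, 0]
    - [-0.66, -4, 0]
    - [-0.66, -4, 0]
    - [-0.66, -4, 0]
    - [-0.66, -4, 0]
    - [-0.66, -4, 0]
    - [-0.66, -4, 0]
    - [-0.66, -4, 0]
    - [-0.7, -3, 2]
    - [0, 0, 0]
    - [0, 0, 0]
    - [0, 0, 0]
    - [0, 0, 0]
    - [0, 0, 0]
  dr:
    - [0, 0, 0]
    - [0, 0, 0]
    - [0, 0, 0]
    - [0, 0, 0]
    - [0, 0, 0]
    - [0, 0, 0]
    - [0, 0, 0]
    - [0, 0, 0]
    - [0, 0, 0]
    - [0, 0, 0]
    - [0, 0, 0]
    - [0, 0, 0]
    - [0, 0, 0]
    - [0, 0, 0]
    - [0, 0, 0]
    - [0, 0, 0]
    - [0, 0, 0]

```text
t: 22.65
position: [534.3, -46.9, 198.8]
tool_rot: [0.001, 0.023, 1.0, 0.002]
contact_force: [0.5, 1.0, -1.9]
gripper_width: 11.4
finger_force: 59.8
```

Run:
```python
from h import *
im=env.get_image('wrist'); w=wcloud(im); np.save('w7.npy',w); held(w)
print(rackpose(w,(380,660,-230,90))); inrack(w,(518.9,-69.4),-2.63)
go('slot2',slot((518.9,-69.6),-2.55,2,117,0,.5),frame(-2.55,0))
```

```text
held n 4134 x end [55.6 75.7 76.2 76.3] z top [-16.3 -15.3 -14.9]
 y at x 30 [-5.6  5.6]
 y at x 45 [-6.   5.5]
 y at x 60 [-5.5  5.6]
((518.0794067382812, -69.22946166992188), (255.57545471191406, 207.2359161376953), 87.73018646240234)
slot -100 3981 x [-59.6  88. ] y [-105.   -93.4] ztop [131.3 132.8]
slot -40 3848 x [-59.8  70.8] y [-45.7 -34.1] ztop [131.6 132.9]
slot 20 52 x [-61.8 -60.7] y [18.1 27.9] ztop [147.4 149.2]
slot2 rotvec [ 0.24  0.1  -0.04] shift cur cm [ 0.06 -0.32  8.18] shift tgt cm [ 0.04 -0.28  8.18] f [-0.6 -0.2 -2.4] w 11.2
```

Emit:
apply_moves:
  slide:
    - [-0.08, -0.29, 0]
    - [0, 0, 1]
    - [0, 0, 1.5]
    - [0, 0, 1.5]
    - [0, 0, 1.5]
    - [0, 0, 1.5]
    - [0, 0, 0.7]
    - [0, 0, 0.2]
    - [0, 0, 0.1]
    - [0, 0, 0]
    - [0, 0, 0]
  dr:
    - [0, 0, 0]
    - [0, 0, 0]
    - [0, 0, 0]
    - [0, 0, 0]
    - [0, 0, 0]
    - [0, 0, 0]
    - [0, 0, 0]
    - [0, 0, 0]
    - [0, 0, 0]
    - [0, 0, 0]
    - [0, 0, 0]

```text
t: 23.62
position: [535.1, -50.7, 118.3]
tool_rot: [0.001, 0.024, 1.0, 0.002]
contact_force: [-0.5, -0.1, -1.7]
gripper_width: 11.6
finger_force: 60.0
```

Emit:
apply_moves:
  slide:
    - [0, 0, 0.1]
    - [0, 0, 0.1]
    - [0, 0, 0]
  dr:
    - [0, 0, 0]
    - [0, 0, 0]
    - [0, 0, 0]

```text
t: 23.87
position: [535.2, -50.8, 118.2]
tool_rot: [0.001, 0.024, 1.0, 0.002]
contact_force: [-5.0, 1.0, 14.9]
gripper_width: 11.7
finger_force: 62.5
```

Emit:
apply_moves:
  slide:
    - [0, 0, 0]
    - [0, 0, 0]
    - [0, 0, 0]
    - [0, 0, 0]
  dr:
    - [0, 0, 0]
    - [0, 0, 0]
    - [0, 0, 0]
    - [0, 0, 0]
  claw: 3.5

```text
t: 24.2
position: [535.0, -50.8, 116.2]
tool_rot: [0.001, 0.024, 1.0, 0.002]
contact_force: [-1.1, 0.4, 0.2]
gripper_width: 34.9
finger_force: 0.0
```

Emit:
apply_moves:
  slide:
    - [0, 0, -2]
    - [0, 0, -4]
    - [0, 0, -4]
    - [0, 0, 0]
    - [0, 0, 0]
    - [0, 0, 0]
  dr:
    - [0, 0, 0]
    - [0, 0, 0]
    - [0, 0, 0]
    - [0, 0, 0]
    - [0, 0, 0]
    - [0, 0, 0]

```text
t: 24.7
position: [534.7, -51.1, 216.0]
tool_rot: [0.001, 0.024, 1.0, 0.002]
contact_force: [-0.2, 0.5, -0.0]
gripper_width: 35.1
finger_force: 0.0
```

Emit:
apply_moves:
  slide:
    - [1, 4, 0]
    - [1, 4, 0]
    - [1, 4, 0]
    - [0.8, 4, 0]
    - [0, 0, 0]
    - [0, 0, 0]
    - [0, 0, 0]
    - [0, 0, 0]
    - [0, 0, 0]
  dr:
    - [0, 0, 0]
    - [0, 0, 0]
    - [0, 0, 0]
    - [0, 0, 0]
    - [0, 0, 0]
    - [0, 0, 0]
    - [0, 0, 0]
    - [0, 0, 0]
    - [0, 0, 0]
  claw: 0

```text
t: 25.45
position: [504.5, 109.1, 216.3]
tool_rot: [0.0, 0.025, 1.0, 0.002]
contact_force: [0.2, -0.8, 0.3]
gripper_width: -0.2
finger_force: 0.0
```

Run:
```python
from h import *
im=env.get_image('wrist'); cv2.imwrite('pics/w8.png',im['pixels']); w=wcloud(im); np.save('w8.npy',w)
print(rackpose(w,(380,660,-230,90))); inrack(w,(518.9,-69.4),-2.63)
go('pushL',(504,105,32),frame(0,0))
```

```text
((518.3568725585938, -69.20556640625), (256.82989501953125, 208.15655517578125), 87.5042724609375)
slot -100 2008 x [-60.   87.9] y [-104.5  -92.5] ztop [129.1 132.6]
slot -40 2432 x [-60.3  87.7] y [-45.  -33.3] ztop [130.1 132.8]
slot 20 2865 x [-60.4  87.1] y [14.6 26.3] ztop [131.  132.7]
pushL rotvec [ 0.22  0.03 -2.85] shift cur cm [ 0.04 -0.49 18.44] shift tgt cm [ 0.06 -0.41 18.45] f [ 0.4 -0.9 -0.1] w -0.0
```

View pics/w8.png

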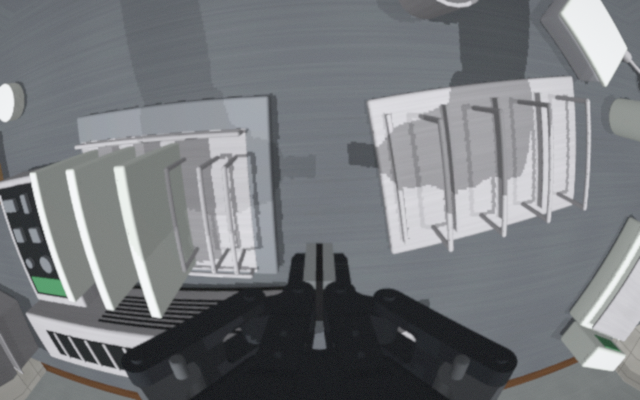

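Emit:
apply_moves:
  slide:
    - [0, 0, 4]
    - [0, 0, 4]
    - [0, 0, 4]
    - [0, 0, 4]
    - [0, 0, 2.4]
    - [0, -1, 0]
    - [0, -1, 0]
    - [0, -1, 0]
    - [0, -0.4, 0]
    - [0, 0, 0]
    - [0, 0, 0]
  dr:
    - [0, 0, -4.3]
    - [0, 0, 0]
    - [0, 0, 0]
    - [0, 0, 0]
    - [0, 0, 0]
    - [0, 0, 0]
    - [0, 0, 0]
    - [0, 0, 0]
    - [0, 0, 0]
    - [0, 0, 0]
    - [0, 0, 0]

```text
t: 26.42
position: [506.9, 76.6, 34.3]
tool_rot: [0.002, -0.013, 1.0, 0.002]
contact_force: [-0.1, 0.2, 0.1]
gripper_width: 0.0
finger_force: 0.0
```

Emit:
apply_moves:
  slide:
    - [0, -0.5, 0]
    - [0, -0.5, 0]
    - [0, -0.5, 0]
    - [0, -0.5, 0]
    - [0, -0.5, 0]
    - [0, -0.5, 0]
  dr:
    - [0, 0, 0]
    - [0, 0, 0]
    - [0, 0, 0]
    - [0, 0, 0]
    - [0, 0, 0]
    - [0, 0, 0]

```text
t: 26.92
position: [506.8, 49.5, 33.4]
tool_rot: [0.001, -0.015, 1.0, 0.005]
contact_force: [-0.6, 8.5, 4.9]
gripper_width: 0.0
finger_force: 4.7
```

Run:
```python
from h import *
im=env.get_image('wrist'); w=wcloud(im)
print(rackpose(w,(380,660,-230,90)))
o=env.get_obs(); print(o['position'],o['contact_force'])
t=cloud(env.get_image('top')); print('top',rackpose(t,(380,660,-230,90)))
```

```text
((494.43426513671875, -56.564491271972656), (239.1291046142578, 153.92530822753906), 88.108642578125)
[506.91121443  48.29542725  33.41630858] [-0.6751122   5.49519567  3.95334892]
top ((536.6953735351562, -93.6351089477539), (192.2393035888672, 160.66314697265625), 87.78211975097656)
```

Emit:
apply_moves:
  slide:
    - [0, -0.3, 0]
    - [0, -0.3, 0]
    - [0, -0.3, 0]
    - [0, -0.3, 0]
  dr:
    - [0, 0, 0]
    - [0, 0, 0]
    - [0, 0, 0]
    - [0, 0, 0]

```text
t: 27.35
position: [506.8, 39.3, 33.4]
tool_rot: [0.001, -0.015, 1.0, 0.007]
contact_force: [-2.0, 18.8, 8.6]
gripper_width: -0.2
finger_force: 10.3
```

```bash
cat >> h.py <<'E'
O=np.array([665.0,-229.2]); OY=1.47
def edges(w):
    # rack base edges in dryer frame: home = near x -208, left y 256
    p=w.reshape(-1,3); p=p[~np.isnan(p).any(1)]; p=p[(p[:,2]>17)&(p[:,2]<27)]
    a=np.radians(OY); d=p[:,:2]-O; x=d[:,0]*np.cos(a)+d[:,1]*np.sin(a); y=-d[:,0]*np.sin(a)+d[:,1]*np.cos(a)
    m=(x>-330)&(x<0)&(y>-5)&(y<340); x,y=x[m],y[m]
    N=[];L=[]
    for b in range(10,300,10):
        q=x[(y>b)&(y<b+10)]
        if len(q)>8: N.append((b+5,round(float(np.percentile(q,.5)),1)))
    for b in range(-300,-10,10):
        q=y[(x>b)&(x<b+10)]
        if len(q)>8: L.append((b+5,round(float(np.percentile(q,99.5)),1)))
    print('near',N); print('left',L)
E
python3 - <<'E'
from h import *
im=env.get_image('wrist'); w=wcloud(im); edges(w)
o=env.get_obs(); print(o['position'],o['contact_force'])
edges(cloud(env.get_image('top')))
E
```

```text
near [(55, -225.8), (65, -247.7), (75, -247.2), (85, -246.7), (95, -246.2), (105, -245.7), (115, -245.1), (125, -244.6), (135, -244.1), (145, -243.7), (155, -243.0), (165, -242.2), (175, -241.6), (185, -241.3), (195, -240.7), (205, -240.2), (215, -239.8), (225, -239.2), (235, -238.6), (245, -238.1), (255, -237.7), (265, -237.2), (275, -161.3), (285, -157.4)]
left [(-245, 210.9), (-235, 263.7), (-225, 263.9), (-215, 263.1), (-205, 262.9), (-195, 262.5), (-185, 261.8), (-175, 261.2), (-165, 278.3), (-155, 284.7), (-145, 256.8), (-135, 253.4), (-125, 220.0), (-115, 205.9), (-105, 227.0), (-95, 219.6)]
[506.68963477  39.35313879  33.37828379] [-1.56958706 14.19973054  7.54745741]
near [(15, -250.7), (25, -247.1), (35, -246.9), (45, -246.6), (55, -246.5), (65, -246.1), (75, -246.1), (85, -245.4), (95, -245.7), (105, -242.8), (115, -245.2), (125, -245.0), (135, -241.5), (145, -240.8), (155, -241.0), (165, -240.8), (175, -240.6), (185, -240.5), (195, -240.2), (205, -240.0), (215, -239.7), (225, -239.4)]
left [(-245, 200.6), (-235, 222.4), (-225, 222.0), (-215, 221.9), (-205, 221.7), (-195, 221.4), (-185, 221.2), (-175, 219.5), (-165, 220.7), (-155, 219.2), (-145, 206.5), (-135, 206.2), (-125, 201.4), (-115, 202.3), (-105, 198.7), (-95, 198.3), (-85, 198.0), (-75, 197.9), (-65, 197.5), (-55, 202.7), (-45, 207.4), (-35, 186.0)]
```

Emit:
apply_moves:
  slide:
    - [0, 1, 0]
    - [2.6, 0, 0]
    - [2.6, 0, 0]
    - [0, -0.5, 0]
    - [0, -0.3, 0]
    - [0, -0.2, 0]
    - [0, -0.2, 0]
    - [0, -0.2, 0]
    - [0, -0.2, 0]
    - [0, 0, 0]
  dr:
    - [0, 0, 0]
    - [0, 0, 0]
    - [0, 0, 0]
    - [0, 0, 0]
    - [0, 0, 0]
    - [0, 0, 0]
    - [0, 0, 0]
    - [0, 0, 0]
    - [0, 0, 0]
    - [0, 0, 0]

```text
t: 28.28
position: [451.3, 33.0, 31.8]
tool_rot: [-0.002, -0.015, 1.0, 0.009]
contact_force: [-4.3, 18.0, 2.0]
gripper_width: 0.1
finger_force: 8.8
```

Run:
```python
from h import *
im=env.get_image('wrist'); w=wcloud(im); edges(w)
o=env.get_obs(); print(o['position'],o['contact_force'])
d=o['position'][:2]-O; print(R.from_euler('z',-OY,degrees=True).apply([*d,0]))
```

```text
near [(25, -220.2), (35, -241.5), (45, -242.4), (55, -242.5), (65, -242.5), (75, -242.3), (85, -242.1), (95, -242.2), (105, -242.2), (115, -241.9), (125, -242.0), (135, -242.0), (145, -241.9), (155, -241.9), (165, -241.9), (175, -241.9), (185, -241.9), (195, -242.0), (205, -241.9), (215, -241.9), (225, -242.0), (235, -242.0), (245, -241.9), (255, -241.9), (265, -217.2), (275, -217.2), (285, -212.7)]
left [(-245, 253.3), (-235, 254.6), (-225, 254.3), (-215, 279.5), (-205, 252.2), (-195, 250.9), (-185, 230.2), (-175, 204.5), (-165, 222.2), (-155, 217.6), (-145, 161.4)]
[451.29039357  32.94636982  31.75721398] [-5.86557987 17.36951274  2.43026243]
[-206.9142948   267.54250073    0.        ]
```

Emit:
apply_moves:
  slide:
    - [0, 2, 0]
    - [4, 0, 0]
    - [4, 0, 0]
    - [0, -3.75, 0]
    - [0, -3.75, 0]
    - [0, -3.75, 0]
    - [0, -3.75, 0]
    - [0, -3.75, 0]
    - [0, 0, 0]
    - [-1.5, 0, 0]
    - [-1, 0, 0]
    - [0, 0, 0]
    - [0, 0, 0]
  dr:
    - [0, 0, 0]
    - [0, 0, 0]
    - [0, 0, 0]
    - [0, 0, 0]
    - [0, 0, 0]
    - [0, 0, 0]
    - [0, 0, 0]
    - [0, 0, 0]
    - [0, 0, 0]
    - [0, 0, 0]
    - [0, 0, 0]
    - [0, 0, 0]
    - [0, 0, 0]

```text
t: 29.42
position: [404.9, -140.8, 31.7]
tool_rot: [0.001, -0.015, 1.0, 0.002]
contact_force: [-0.2, 0.3, -0.9]
gripper_width: -0.2
finger_force: 0.0
```

```bash
cat >> h.py <<'E'
def dpos():
    o=env.get_obs(); d=o['position'][:2]-O; print('dryer-frame TCP',R.from_euler('z',-OY,degrees=True).apply([*d,0])[:2].round(1),'z',o['position'][2].round(1),'f',o['contact_force'].round(1),'t',o['t'])
E
python3 - <<'E'
from h import *
dpos(); go('push',(400,-100,32),frame(1.47,0))
edges(wcloud(env.get_image('wrist')))
E
```

```text
dryer-frame TCP [-257.7   95.1] z 31.7 f [-0.2  0.3 -0.9] t 29.4167
push rotvec [0.2  0.07 0.22] shift cur cm [ 0.37  4.09 -0.01] shift tgt cm [ 0.39  4.09 -0.03] f [-0.2  0.3 -0.9] w -0.2
near [(15, -242.5), (25, -242.6), (35, -242.9), (45, -242.9), (55, -243.0), (65, -242.7), (75, -242.9), (85, -267.6), (95, -267.7), (105, -267.6), (115, -242.7), (125, -243.4), (135, -242.7), (145, -242.6), (155, -242.6), (165, -242.6), (175, -242.2), (185, -242.4), (195, -242.5), (205, -242.3), (215, -242.3), (225, -242.4), (235, -242.3), (245, -242.0), (255, -241.8)]
left [(-265, 108.2), (-245, 250.3), (-235, 252.0), (-225, 251.7), (-215, 251.7), (-205, 252.3), (-195, 253.2), (-185, 254.5), (-175, 253.3), (-165, 254.3), (-155, 253.7), (-145, 253.9), (-125, 253.7)]
```

Emit:
apply_moves:
  slide:
    - [-0.5, 0, 0]
    - [-0.5, 0, 0]
    - [-0.5, 0, 0]
    - [-0.5, 0, 0]
    - [-0.5, 0, 0]
    - [-0.4, 0, 0]
    - [-0.3, 0, 0]
    - [-0.2, 0, 0]
    - [0, 0, 0]
  dr:
    - [0, 0, 0]
    - [0, 0, 0]
    - [0, 0, 0]
    - [0, 0, 0]
    - [0, 0, 0]
    - [0, 0, 0]
    - [0, 0, 0]
    - [0, 0, 0]
    - [0, 0, 0]

```text
t: 30.22
position: [436.0, -139.4, 31.1]
tool_rot: [-0.002, -0.014, 1.0, 0.002]
contact_force: [-5.2, -1.3, 0.8]
gripper_width: -0.1
finger_force: 2.5
```

Run:
```python
from h import *
dpos(); edges(wcloud(env.get_image('wrist')))
```

```text
dryer-frame TCP [-226.6   95.6] z 31.1 f [-5.2 -1.3  0.8] t 30.2167
near [(15, -211.4), (25, -211.9), (35, -212.4), (45, -212.7), (55, -213.1), (65, -213.9), (75, -214.1), (85, -236.8), (95, -236.7), (105, -236.6), (115, -215.7), (125, -216.1), (135, -216.6), (145, -216.6), (155, -217.2), (165, -217.5), (175, -217.9), (185, -218.2), (195, -218.7), (205, -218.9), (215, -219.5), (225, -220.0), (235, -220.3), (245, -220.6), (255, -220.1)]
left [(-235, 108.8), (-225, 251.7), (-215, 251.0), (-205, 251.7), (-195, 252.9), (-185, 253.3), (-175, 253.4), (-165, 255.6), (-155, 255.7), (-145, 256.9), (-135, 256.5), (-125, 257.1), (-115, 258.2), (-105, 258.2), (-95, 258.5), (-85, 258.9), (-75, 258.4)]
```

Emit:
apply_moves:
  slide:
    - [1.2, 0, 0]
    - [0, 3.2, 0]
    - [0, 3.2, 0]
    - [0, 3.1, 0]
    - [0, 0, 0]
    - [-0.5, 0, 0]
    - [-0.3, 0, 0]
    - [-0.3, 0, 0]
    - [-0.3, 0, 0]
    - [-0.3, 0, 0]
    - [-0.1, 0, 0]
    - [0, 0, 0]
  dr:
    - [0, 0, 0]
    - [0, 0, 0]
    - [0, 0, 0]
    - [0, 0, 0]
    - [0, 0, 0]
    - [0, 0, 0]
    - [0, 0, 0]
    - [0, 0, 0]
    - [0, 0, 0]
    - [0, 0, 0]
    - [0, 0, 0]
    - [0, 0, 0]

```text
t: 31.27
position: [439.4, -45.2, 31.3]
tool_rot: [-0.002, -0.013, 1.0, 0.003]
contact_force: [-6.0, 2.5, 2.1]
gripper_width: 0.1
finger_force: 2.8
```

Run:
```python
from h import *
dpos(); edges(wcloud(env.get_image('wrist')))
```

```text
dryer-frame TCP [-220.8  189.8] z 31.3 f [-6.   2.5  2.1] t 31.2667
near [(15, -207.5), (25, -207.6), (35, -207.7), (45, -207.7), (55, -207.7), (65, -208.0), (75, -208.1), (85, -208.0), (95, -208.0), (105, -208.3), (115, -208.4), (125, -208.5), (135, -208.5), (145, -208.6), (155, -208.8), (165, -208.8), (175, -226.9), (185, -230.9), (195, -230.7), (205, -226.7), (215, -209.1), (225, -209.2), (235, -209.3), (245, -209.3), (255, -209.1)]
left [(-235, 196.3), (-225, 203.0), (-205, 253.5), (-195, 253.9), (-185, 191.3), (-175, 242.3), (-165, 245.9), (-155, 76.9), (-145, 59.7), (-135, 47.9), (-125, 39.6), (-115, 38.2), (-105, 36.7)]
```

Emit:
apply_moves:
  slide:
    - [-0.15, 0, 0]
    - [-0.15, 0, 0]
    - [0, 0, 0]
  dr:
    - [0, 0, 0]
    - [0, 0, 0]
    - [0, 0, 0]

```text
t: 31.57
position: [440.9, -45.0, 31.1]
tool_rot: [-0.004, -0.013, 1.0, 0.003]
contact_force: [-8.4, 2.1, 3.6]
gripper_width: 0.2
finger_force: 4.3
```

Emit:
apply_moves:
  slide:
    - [2, 0, 0]
    - [3, 0, 0]
    - [0, 4, 0]
    - [0, 4, 0]
    - [0, 3.5, 0]
    - [-3.5, 0, 0]
    - [-3.5, 0, 0]
    - [-3, 0, 0]
    - [0, 0, 0]
    - [0, -1, 0]
    - [0, -0.4, 0]
    - [0, 0, 0]
  dr:
    - [0, 0, 0]
    - [0, 0, 0]
    - [0, 0, 0]
    - [0, 0, 0]
    - [0, 0, 0]
    - [0, 0, 0]
    - [0, 0, 0]
    - [0, 0, 0]
    - [0, 0, 0]
    - [0, 0, 0]
    - [0, 0, 0]
    - [0, 0, 0]

```text
t: 32.57
position: [491.0, 55.6, 32.3]
tool_rot: [-0.0, -0.012, 1.0, 0.002]
contact_force: [0.5, 0.7, 0.2]
gripper_width: -0.2
finger_force: 0.0
```

Run:
```python
from h import *
dpos(); edges(wcloud(env.get_image('wrist')))
```

```text
dryer-frame TCP [-166.6  289.2] z 32.3 f [0.5 0.7 0.2] t 32.5667
near [(35, -169.1), (45, -183.8), (55, -204.2), (65, -207.3), (75, -207.2), (85, -207.1), (95, -206.9), (105, -206.9), (115, -206.8), (125, -207.2), (135, -207.1), (145, -207.1), (155, -206.9), (165, -206.8), (175, -207.0), (185, -207.1), (195, -206.9), (205, -206.9), (215, -206.7), (225, -206.8), (235, -207.0), (245, -207.0), (255, -206.8), (275, -172.7), (285, -176.8), (295, -176.7)]
left [(-205, 255.7), (-195, 255.7), (-185, 255.6), (-175, 301.2), (-165, 255.8), (-155, 255.7), (-145, 241.7), (-135, 227.1), (-125, 243.0), (-115, 239.8), (-105, 182.8), (-95, 168.9)]
```

Emit:
apply_moves:
  slide:
    - [-2, 0, 0]
    - [-2, 0, 0]
    - [0, -1, 0]
    - [0, -0.8, 0]
    - [0, -0.2, 0]
    - [0, -0.2, 0]
    - [0, -0.1, 0]
    - [0, 0, 0]
  dr:
    - [0, 0, 0]
    - [0, 0, 0]
    - [0, 0, 0]
    - [0, 0, 0]
    - [0, 0, 0]
    - [0, 0, 0]
    - [0, 0, 0]
    - [0, 0, 0]

```text
t: 33.28
position: [531.1, 36.6, 32.3]
tool_rot: [-0.0, -0.014, 1.0, 0.004]
contact_force: [-0.7, 5.1, 0.6]
gripper_width: -0.0
finger_force: 2.2
```

Emit:
apply_moves:
  slide:
    - [0, 2, 0]
    - [0, 3, -3]
    - [0, 0, -4]
    - [0, 0, -4]
    - [0, 0, -4]
    - [0, 0, -4]
    - [0, 0, 0]
    - [0, 0, 0]
    - [0, 0, 0]
  dr:
    - [0, 0, 0]
    - [0, 0, 0]
    - [0, 0, 0]
    - [0, 0, 0]
    - [0, 0, 0]
    - [0, 0, 0]
    - [0, 0, 0]
    - [0, 0, 0]
    - [0, 0, 0]

```text
t: 34.03
position: [530.3, 84.0, 221.8]
tool_rot: [0.0, -0.014, 1.0, 0.002]
contact_force: [-0.2, 0.4, -0.6]
gripper_width: 0.2
finger_force: 0.0
```

Run:
```python
from h import *
im=env.get_image('wrist'); cv2.imwrite('pics/w9.png',im['pixels']); w=wcloud(im); dpos(); edges(w)
c=O+R.from_euler('z',OY,degrees=True).apply([-104,128,0])[:2]; print(c); inrack(w,c,OY)
```

```text
dryer-frame TCP [-127.1  316.6] z 220.8 f [ 0.3 -0.4 -0.4] t 34.0833
near [(15, -206.1), (25, -206.6), (35, -206.5), (45, -206.6), (55, -206.6), (65, -206.7), (75, -206.6), (85, -206.6), (95, -206.6), (105, -206.7), (115, -206.7), (125, -206.7), (135, -206.5), (145, -206.7), (155, -206.4), (165, -206.0), (175, -206.4), (185, -206.2), (195, -206.5), (205, -206.3), (215, -206.3), (225, -206.2), (235, -206.2), (245, -206.8), (255, -205.6)]
left [(-205, 255.0), (-195, 255.3), (-185, 255.6), (-175, 255.1), (-165, 255.3), (-155, 255.4), (-145, 255.6), (-135, 255.7), (-125, 255.4), (-115, 255.6), (-105, 255.4), (-95, 255.6), (-85, 255.3), (-75, 255.0), (-65, 256.2), (-55, 255.8), (-45, 256.0), (-35, 255.5), (-25, 255.0), (-15, 255.3)]
[ 557.75057576 -103.91009219]
slot -100 1930 x [-59.5  88.2] y [-100.7  -88.9] ztop [129.3 132.8]
slot -40 2308 x [-59.2  88. ] y [-45.1 -33.1] ztop [130.1 132.7]
slot 20 2707 x [-59.3  88.4] y [17.9 29.5] ztop [131.1 132.9]
```

View pics/w9.png

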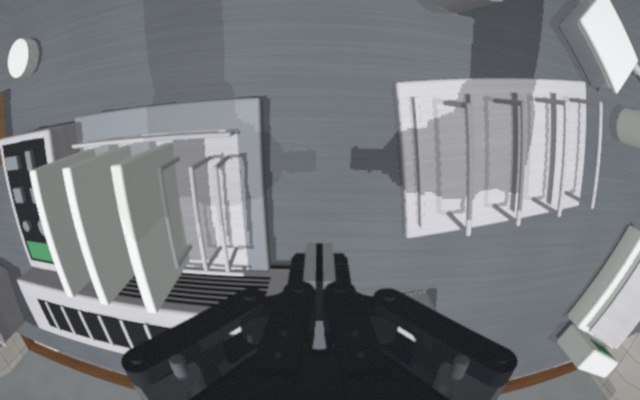

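Emit:
apply_moves:
  slide:
    - [0, -2, 0]
    - [0, -4, 0]
    - [0, -4, 0]
    - [0, -4, 0]
    - [0, -4, 0]
    - [0, -4, 0]
    - [0, -4, 0]
    - [0, -4, 0]
    - [0, -4, 0]
    - [0, -2, 0]
    - [0, 0, 0]
    - [0, 0, 0]
    - [0, 0, 0]
    - [0, 0, 0]
    - [0, 0, 0]
  dr:
    - [0, 0, 0]
    - [0, 0, 0]
    - [0, 0, 0]
    - [0, 0, 0]
    - [0, 0, 0]
    - [0, 0, 0]
    - [0, 0, 0]
    - [0, 0, 0]
    - [0, 0, 0]
    - [0, 0, 0]
    - [0, 0, 0]
    - [0, 0, 0]
    - [0, 0, 0]
    - [0, 0, 0]
    - [0, 0, 0]

```text
t: 35.33
position: [541.0, -274.2, 220.4]
tool_rot: [0.0, -0.015, 1.0, 0.002]
contact_force: [-0.0, -0.3, 0.8]
gripper_width: -0.1
finger_force: 0.0
```

```bash
cat >> h.py <<'E'
def key(x,y,z):
    c=R.from_euler('z',OY,degrees=True).apply([x,y,z]); go('key',np.array([O[0],O[1],0])+c,frame(OY,0))
E
python3 - <<'E'
from h import *
im=env.get_image('wrist'); cv2.imwrite('pics/w10.png',im['pixels']); w=wcloud(im); dpos(); edges(w)
d=w-np.array([O[0],O[1],0]); q=R.from_euler('z',-OY,degrees=True).apply(d.reshape(-1,3)).reshape(w.shape)
with np.errstate(invalid='ignore'): m=(q[...,2]>75)&(q[...,2]<83)&(q[...,0]>-195)&(q[...,0]<-20)&(q[...,1]<-8)&(q[...,1]>-125)
n,l,s,c=cv2.connectedComponentsWithStats(m.astype('u1'))
for i in range(1,n):
    if s[i,4]>30: k=q[l==i]; print(s[i,4],((k.min(0)+k.max(0))/2).round(1),np.ptp(k,0).round(1))
key(-75,-43,108)
E
```

```text
dryer-frame TCP [-125.   -41.9] z 220.6 f [ 0.2  0.4 -0.2] t 35.3833
near [(15, -206.2), (25, -206.7), (35, -207.1), (45, -206.8), (55, -207.1), (65, -207.0), (75, -206.6), (85, -206.2), (95, -206.1), (105, -205.9), (115, -206.0), (125, -206.1), (135, -206.1), (145, -206.2), (155, -206.2), (165, -206.1), (175, -206.3), (185, -206.1), (195, -206.3), (205, -206.2), (215, -206.4), (225, -206.4), (235, -206.4), (245, -206.4), (255, -205.7)]
left [(-205, 251.5), (-195, 252.2), (-185, 252.6), (-175, 252.2), (-165, 253.6), (-155, 252.8), (-145, 254.0), (-135, 253.9), (-125, 255.4), (-115, 254.1), (-105, 252.9), (-95, 254.7), (-85, 254.6), (-75, 253.3), (-65, 254.7), (-55, 255.3), (-45, 254.0), (-35, 253.8), (-25, 254.0), (-15, 253.8)]
401 [-164.1  -44.4   78.8] [24.7 11.3  4.9]
766 [-164.4  -90.4   78.1] [17.8 33.9  6. ]
526 [-119.7  -90.5   78.2] [21.1 21.6  5.5]
527 [-119.7  -44.3   78. ] [20.6 20.6  5.9]
405 [-76.9 -44.4  77.9] [20.5 23.8  5.6]
202 [-74.2 -90.2  77.9] [16.3 15.2  5.6]
key rotvec [0.25 0.04 0.22] shift cur cm [-4.99 -0.18 11.27] shift tgt cm [-5.   -0.11 11.26] f [ 0.2  0.4 -0.2] w -0.0
```

View pics/w10.png

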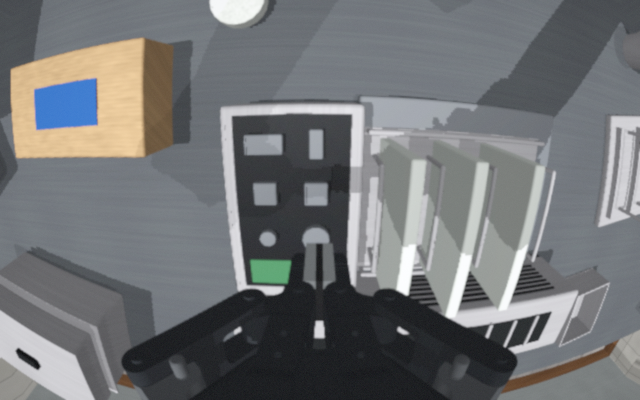

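Emit:
apply_moves:
  slide:
    - [-2.5, -0.25, 0]
    - [-2.5, 0, 0]
    - [0, 0, 4]
    - [0, 0, 4]
    - [0, 0, 3.2]
    - [0, 0, 0]
    - [0, 0, 0]
    - [0, 0, 0]
  dr:
    - [0, 0, 0]
    - [0, 0, 0]
    - [0, 0, 0]
    - [0, 0, 0]
    - [0, 0, 0]
    - [0, 0, 0]
    - [0, 0, 0]
    - [0, 0, 0]

```text
t: 36.05
position: [592.3, -276.5, 110.9]
tool_rot: [0.002, -0.014, 1.0, 0.001]
contact_force: [-0.0, -0.6, 0.7]
gripper_width: -0.0
finger_force: 0.0
```

Emit:
apply_moves:
  slide:
    - [0, 0, 0.35]
    - [0, 0, 0.35]
    - [0, 0, 0]
  dr:
    - [0, 0, 0]
    - [0, 0, 0]
    - [0, 0, 0]

```text
t: 36.3
position: [591.7, -276.7, 102.9]
tool_rot: [0.001, -0.014, 1.0, 0.002]
contact_force: [-0.4, 1.4, 0.3]
gripper_width: -0.5
finger_force: 0.0
```

Run:
```python
from h import *
dpos()
```

```text
dryer-frame TCP [-74.4 -45.6] z 102.9 f [-0.4  1.4  0.3] t 36.3
```

Emit:
apply_moves:
  slide:
    - [0, 0, 0.2]
    - [0, 0, 0.2]
    - [0, 0, 0.15]
    - [0, 0, 0]
  dr:
    - [0, 0, 0]
    - [0, 0, 0]
    - [0, 0, 0]
    - [0, 0, 0]

```text
t: 36.63
position: [591.8, -276.7, 96.8]
tool_rot: [0.001, -0.014, 1.0, 0.002]
contact_force: [-0.1, -0.3, 4.4]
gripper_width: 0.1
finger_force: 2.2
```

Emit:
apply_moves:
  slide:
    - [0, 0, 0.1]
    - [0, 0, 0]
    - [0, 0, 0]
  dr:
    - [0, 0, 0]
    - [0, 0, 0]
    - [0, 0, 0]

```text
t: 36.88
position: [591.8, -276.7, 96.1]
tool_rot: [0.001, -0.014, 1.0, 0.002]
contact_force: [0.2, -0.2, 5.8]
gripper_width: -0.2
finger_force: 2.9
```

Emit:
apply_moves:
  slide:
    - [0, 0, -1]
    - [0, 0, -1.5]
    - [2.3, -2.25, 0]
    - [2.25, -2.2, 0]
    - [0, 0, 0]
    - [0, 0, 0]
    - [0, 0, 0]
    - [0, 0, 1]
    - [0, 0, 0.8]
    - [0, 0, 0]
  dr:
    - [0, 0, 0]
    - [0, 0, 0]
    - [0, 0, 0]
    - [0, 0, 0]
    - [0, 0, 0]
    - [0, 0, 0]
    - [0, 0, 0]
    - [0, 0, 0]
    - [0, 0, 0]
    - [0, 0, 0]

```text
t: 37.72
position: [546.8, -320.8, 99.9]
tool_rot: [-0.0, -0.014, 1.0, 0.003]
contact_force: [0.3, -0.2, 2.6]
gripper_width: 0.5
finger_force: 1.3
```

Run:
```python
from h import *
dpos()
```

```text
dryer-frame TCP [-120.5  -88.5] z 99.9 f [ 0.3 -0.2  2.6] t 37.7167
```

Emit:
apply_moves:
  slide:
    - [0, 0, 0.2]
    - [0, 0, 0.2]
    - [0, 0, 0]
    - [0, 0, 0]
  dr:
    - [0, 0, 0]
    - [0, 0, 0]
    - [0, 0, 0]
    - [0, 0, 0]

```text
t: 38.05
position: [547.1, -321.4, 98.2]
tool_rot: [0.001, -0.014, 1.0, 0.002]
contact_force: [-0.7, 2.6, 4.4]
gripper_width: 0.2
finger_force: 1.8
```

Emit:
apply_moves:
  slide:
    - [0, 0, 0.2]
    - [0, 0, 0]
    - [0, 0, 0]
  dr:
    - [0, 0, 0]
    - [0, 0, 0]
    - [0, 0, 0]

```text
t: 38.3
position: [547.3, -322.0, 96.4]
tool_rot: [0.001, -0.014, 1.0, 0.002]
contact_force: [0.3, 2.6, 4.4]
gripper_width: 0.4
finger_force: 2.3
```

Emit:
apply_moves:
  slide:
    - [0, 0, 0.15]
    - [0, 0, 0]
    - [0, 0, 0]
  dr:
    - [0, 0, 0]
    - [0, 0, 0]
    - [0, 0, 0]

```text
t: 38.55
position: [547.4, -322.1, 96.0]
tool_rot: [0.001, -0.014, 1.0, 0.002]
contact_force: [-1.8, 3.7, 10.5]
gripper_width: 0.3
finger_force: 5.6
```

Run:
```python
from h import *
dpos(); im=env.get_image('wrist'); edges(wcloud(im)); key(-164.3,-44.3,120)
```

```text
dryer-frame TCP [-120.   -89.8] z 96.0 f [-1.8  3.7 10.5] t 38.55
near [(15, -207.1), (25, -206.3), (35, -206.2), (45, -206.3), (55, -206.2), (65, -206.4), (75, -206.3), (85, -206.2), (95, -206.4), (105, -206.4), (115, -206.4), (125, -206.4), (135, -206.5), (145, -206.4), (155, -206.4), (165, -206.4), (175, -206.6), (185, -206.5), (195, -206.5), (205, -206.3), (215, -206.4), (225, -206.5), (235, -206.5), (245, -170.1)]
left [(-205, 227.0), (-195, 229.3), (-185, 234.5), (-175, 236.0), (-165, 242.3), (-155, 247.5), (-145, 250.1)]
key rotvec [0.21 0.14 0.12] shift cur cm [ 4.42  4.57 -2.39] shift tgt cm [ 4.43  4.56 -2.4 ] f [-2.5  4.4 11.3] w -0.1
```

Emit:
apply_moves:
  slide:
    - [0, 0, -1]
    - [0, 0, -1.5]
    - [2.2, 2.3, 0]
    - [2.2, 2.25, 0]
    - [0, 0, 0]
    - [0, 0, 0]
    - [0, 0, 0]
    - [0, 0, 1]
    - [0, 0, 0.7]
    - [0, 0, 0]
    - [0, 0, 0]
    - [0, 0, 0]
  dr:
    - [0, 0, 0]
    - [0, 0, 0]
    - [0, 0, 0]
    - [0, 0, 0]
    - [0, 0, 0]
    - [0, 0, 0]
    - [0, 0, 0]
    - [0, 0, 0]
    - [0, 0, 0]
    - [0, 0, 0]
    - [0, 0, 0]
    - [0, 0, 0]

```text
t: 39.6
position: [501.7, -277.9, 102.2]
tool_rot: [0.0, -0.014, 1.0, 0.002]
contact_force: [0.1, 0.0, 0.1]
gripper_width: 0.1
finger_force: 0.0
```

Run:
```python
from h import *
dpos()
```

```text
dryer-frame TCP [-164.5  -44.5] z 102.2 f [0.1 0.  0.1] t 39.6
```

Emit:
apply_moves:
  slide:
    - [0, 0, 0.2]
    - [0, 0, 0.2]
    - [0, 0, 0.2]
    - [0, 0, 0.15]
    - [0, 0, 0]
    - [0, 0, 0]
  dr:
    - [0, 0, 0]
    - [0, 0, 0]
    - [0, 0, 0]
    - [0, 0, 0]
    - [0, 0, 0]
    - [0, 0, 0]

```text
t: 40.1
position: [502.0, -278.0, 96.0]
tool_rot: [0.001, -0.014, 1.0, 0.002]
contact_force: [-1.2, 0.9, 6.8]
gripper_width: 0.2
finger_force: 3.5
```

Emit:
apply_moves:
  slide:
    - [0, 0, -1]
    - [0, 0, -1.5]
    - [0, -2.3, 0]
    - [0, -2.28, 0]
    - [0, 0, 0]
    - [0, 0, 0]
    - [0, 0, 0]
    - [0, 0, 1]
    - [0, 0, 0.8]
    - [0, 0, 0]
    - [0, 0, 0]
    - [0, 0, 0]
  dr:
    - [0, 0, 0]
    - [0, 0, 0]
    - [0, 0, 0]
    - [0, 0, 0]
    - [0, 0, 0]
    - [0, 0, 0]
    - [0, 0, 0]
    - [0, 0, 0]
    - [0, 0, 0]
    - [0, 0, 0]
    - [0, 0, 0]
    - [0, 0, 0]

```text
t: 41.1
position: [502.8, -323.0, 101.7]
tool_rot: [0.0, -0.014, 1.0, 0.002]
contact_force: [-0.2, 0.6, -0.2]
gripper_width: -0.1
finger_force: 0.0
```

Run:
```python
from h import *
dpos()
```

```text
dryer-frame TCP [-164.6  -89.6] z 101.7 f [-0.2  0.6 -0.2] t 41.1
```

Emit:
apply_moves:
  slide:
    - [0, 0, 0.2]
    - [0, 0, 0.2]
    - [0, 0, 0.2]
    - [0, 0, 0.1]
    - [0, 0, 0]
    - [0, 0, 0]
  dr:
    - [0, 0, 0]
    - [0, 0, 0]
    - [0, 0, 0]
    - [0, 0, 0]
    - [0, 0, 0]
    - [0, 0, 0]

```text
t: 41.6
position: [503.2, -323.5, 96.0]
tool_rot: [0.001, -0.014, 1.0, 0.002]
contact_force: [-2.4, 1.8, 8.9]
gripper_width: -0.2
finger_force: 4.4
```

Emit:
apply_moves:
  slide:
    - [0, 0, -1]
    - [0, 0, -3]
    - [0, 0, -4]
    - [0, 0, -4]
    - [0, 0, 0]
    - [0, 0, 0]
    - [0, 0, 0]
    - [0, 0, 0]
  dr:
    - [0, 0, 0]
    - [0, 0, 0]
    - [0, 0, 0]
    - [0, 0, 0]
    - [0, 0, 0]
    - [0, 0, 0]
    - [0, 0, 0]
    - [0, 0, 0]

```text
t: 42.27
position: [502.1, -323.5, 213.7]
tool_rot: [-0.0, -0.014, 1.0, 0.003]
contact_force: [-0.8, 0.0, 0.4]
gripper_width: 0.1
finger_force: 0.0
```

Run:
```python
from h import *
im=env.get_image('wrist'); w=wcloud(im); dpos(); edges(w)
c=O+R.from_euler('z',OY,degrees=True).apply([-104,128,0])[:2]; inrack(w,c,OY)
d=w-np.array([O[0],O[1],0]); q=R.from_euler('z',-OY,degrees=True).apply(d.reshape(-1,3)).reshape(w.shape)
for x,y in ((-165,-44.3),(-165,-90),(-120,-44.3),(-120,-90),(-75,-44.3),(-75,-90)):
    with np.errstate(invalid='ignore'): m=(abs(q[...,0]-x)<5)&(abs(q[...,1]-y)<5)&(q[...,2]<90)
    print(x,y,m.sum(),np.median(q[m][:,2]).round(1) if m.sum() else None)
```

```text
dryer-frame TCP [-165.3  -90. ] z 213.4 f [-0.  -0.6 -0.9] t 42.3167
near [(15, -206.7), (25, -206.2), (35, -206.6), (45, -206.7), (55, -206.6), (65, -206.7), (75, -206.5), (85, -206.7), (95, -206.5), (105, -206.8), (115, -206.7), (125, -206.4), (135, -206.7), (145, -206.3), (155, -206.8), (165, -206.5), (175, -206.8), (185, -206.7), (195, -206.2), (205, -206.8), (215, -206.3), (225, -206.7), (235, -206.4), (245, -206.4), (255, -206.1)]
left [(-205, 251.8), (-195, 251.5), (-185, 252.3), (-175, 251.1), (-165, 253.7), (-155, 253.0), (-145, 253.8), (-135, 253.8), (-125, 194.8), (-115, 22.3), (-105, 22.4), (-95, 23.1), (-85, 22.7), (-75, 22.4), (-65, 22.9), (-55, 23.0), (-45, 22.5), (-35, 22.5), (-25, 20.5), (-15, 23.3)]
slot -100 2009 x [-59.6  42.8] y [-106.7  -95. ] ztop [131.3 132.7]
slot -40 2292 x [-59.4  81.2] y [-48.4 -36.9] ztop [130.8 132.6]
slot 20 2021 x [-59.2  88.8] y [12.5 23.8] ztop [129.5 132.6]
-165 -44.3 120 79.0
-165 -90 130 79.0
-120 -44.3 99 79.0
-120 -90 109 78.9
-75 -44.3 83 78.9
-75 -90 0 None
```

Emit:
apply_moves:
  slide:
    - [0, -3, -3]
    - [2, -4, -2]
    - [3, -2.5, 0]
    - [3, -2.5, 0]
    - [3, -2.5, 0]
    - [3, -2.5, 0]
    - [3, -2.5, 0]
    - [3, -2.5, 0]
    - [0, 0, 0]
    - [0, 0, 0]
    - [0, 0, 0]
    - [0, 0, 0]
  dr:
    - [0, 0, 0]
    - [0, 0, 0]
    - [0, 0, 0]
    - [0, 0, 0]
    - [0, 0, 0]
    - [0, 0, 0]
    - [0, 0, 0]
    - [0, 0, 0]
    - [0, 0, 0]
    - [0, 0, 0]
    - [0, 0, 0]
    - [0, 0, 0]

```text
t: 43.32
position: [312.5, -542.0, 259.6]
tool_rot: [0.0, -0.014, 1.0, 0.003]
contact_force: [0.4, -0.1, 0.4]
gripper_width: 0.1
finger_force: 0.0
```

Run:
```python
from h import *
dpos(); im=env.get_image('top'); w=cloud(im); edges(w)
c=O+R.from_euler('z',OY,degrees=True).apply([-104,128,0])[:2]; inrack(w,c,OY)
cv2.imwrite('pics/t9.png',cv2.resize(im['pixels'][110:260,170:480],None,fx=2.5,fy=2.5,interpolation=cv2.INTER_CUBIC))
```

```text
dryer-frame TCP [-360.4 -303.7] z 259.6 f [ 0.4 -0.1  0.4] t 43.3167
near [(15, -206.7), (25, -206.4), (35, -206.1), (45, -205.9), (55, -205.9), (65, -205.8), (75, -205.5), (85, -204.7), (95, -205.0), (105, -204.7), (115, -204.4), (125, -204.2), (135, -204.2), (145, -206.6), (155, -205.7), (165, -206.7), (175, -206.5), (185, -206.4), (195, -206.3), (205, -205.9), (215, -205.9), (225, -205.4), (235, -205.2), (245, -205.0), (255, -203.9)]
left [(-205, 252.3), (-195, 252.1), (-185, 252.0), (-175, 251.7), (-165, 251.6), (-155, 251.3), (-145, 251.1), (-135, 251.0), (-125, 254.2), (-115, 254.0), (-105, 253.8), (-95, 253.6), (-85, 253.4), (-75, 253.2), (-65, 253.0), (-55, 252.8), (-45, 252.5), (-35, 252.4), (-25, 252.2), (-15, 252.0)]
slot -100 203 x [-58.5  88.3] y [-106.2  -94.3] ztop [129.6 134.4]
slot -40 202 x [-59.7  89.3] y [-48.9 -36.8] ztop [129.9 133.5]
slot 20 189 x [-59.3  88.3] y [11.8 23.7] ztop [130.  134.2]
```

View pics/t9.png

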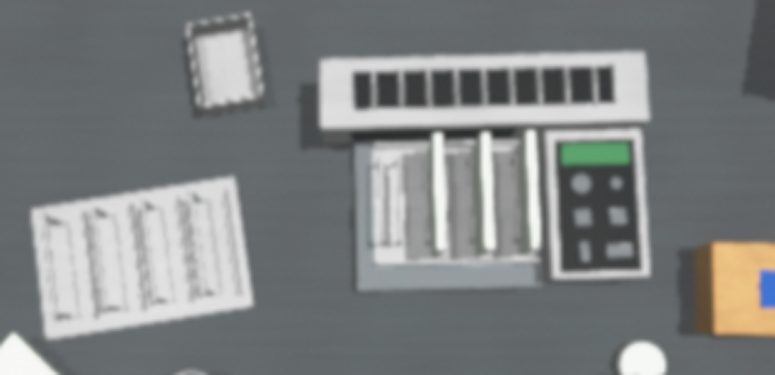

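```bash
python3 -c "
from workcell import env
print(env.sign_off())"
```

```text
the job is handed in; nothing more can be done
None
```

I handed the job in at about 43 s of robot time. The three boards that were there stand in rack slots, the rack measured flush in the dryer corner, and I pressed power, boards, time and start in that order; sign-off returned no verdict.

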